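# Clamp a quick-release plate in a bench gauge with the ratchet thimble

### The job

Lay the long quick-release plate flat and lengthwise on the narrow steel bed of the bench thickness gauge, slide it gently under the spindle until its end is fully home and square against the grey column, centred on the bed, and let go of it. Then turn the gauge's ratchet cap clockwise, letting your hand sink with it so that you neither hold it up nor push it down, until the spindle is firmly on the plate and the cap slips, and stop within about a quarter turn of slipping. Leave the plate clamped there and leave the other things where they are.

Things in the scene. Friction and masses are not known exactly. Their poses are not given: they have to be found in the camera images.
- plate: The long aluminium quick-release plate: a flat bar 120 x 38 x 10 mm, about 120 g, lying flat, both ends and both long sides alike. Origin: centre of its underside; x along its length, z up.
- gauge: Bench thickness gauge, fixed, 90 mm wide. Origin: on its underside, below the spindle axis; z up; the mouth faces -x. Base x -110..55 mm, 18 mm high; on it a steel bed 30 mm wide, x -105..15 mm. A grey column at x 15..50 mm carries an arm 44 mm wide, x -20..50 mm, z 58..80 mm, through which spindle and thimble pass; the ratchet cap stands on top.
- stop (a point): Middle of the column's flat front face (x = 15 mm in the gauge's frame, axes as the gauge), the stop, 44 mm wide, at the nominal height of the bed's top, 30 mm above the gauge's origin. The bed is adjustable: its real top may be up to 1.5 mm higher or lower. A 120 mm plate that is home has its centre 60 mm before it, at gauge x = -45 mm, y = 0. Held and pushed, the plate drags on the bed with 1 to 8 N.
- spindle: Steel measuring spindle, 10 mm across, with a flat lower end; it hangs from the arm over the bed and moves straight down without turning. Origin: centre of its lower end. At the start it is 2 to 8 mm clear of the top of a plate lying on the bed. More than 25 N on the plate damages the gauge; the right load, when the cap slips, is 12 to 18 N, and the screw holds it when let go.
- cap_grip (a point): Centre of the ratchet cap, a dark knurled upright cylinder 28 mm across, 36 mm tall, on top of the gauge, on the spindle axis; z up. Over 10 mm of free height below it, but for the 18 mm thimble. Turned clockwise from above, cap and spindle sink 2.55 mm per radian; 0.5 to 3.5 rad reach the plate. It resists with 0.065 N m running free and slips at a steady 0.10 N m, then no longer sinking.
- cap_top (a point): Middle of the cap's top face, 18 mm above cap_grip; a white line runs from it to the rim and shows the cap's angle. A hand that holds the cap up while turning makes it slip too early, before the spindle presses on the plate; pushing down on the cap adds directly to the load on the plate.
- ratchet (a joint): Angle in rad by which the ratchet cap has slipped on the thimble: 0 at the start, growing as the cap slips clockwise; it does not change while cap, thimble and screw turn together.
- short_plate: Short aluminium quick-release plate, 50 x 38 x 10 mm, lying flat; looks like the long one but is not to be used. Origin: centre of its underside, x along its length.
- battery_box: White plastic battery box, 50 x 78 x 26 mm high, standing between the plates and the gauge. Origin: centre of its underside.
- blower: Red silicone blower, 62 mm across, 105 mm tall, standing upright. Origin: centre of its underside.
- lens_cap: Black lens cap lying flat, 68 mm across, 8 mm thick. Origin: centre of its underside.
- cleaner: Clear plastic bottle, 38 mm across, 95 mm tall. Origin: centre of its underside.
- lens_a: Black lens standing upright on the turntable, 68 mm across, 75 mm tall. Origin: centre of its underside.
- lens_b: Black lens standing upright on the turntable, 62 mm across, 58 mm tall. Origin: centre of its underside.
- lens_c: Black lens standing upright on the turntable, 74 mm across, 100 mm tall. Origin: centre of its underside.
Not all that is in view belongs to the job. What is shaped like the plate but blue or yellow is not meant. There is more than one size of the gauge; the one meant has the size given above.

How it is judged:
By the outcome, as a careful person would: the job done as asked, in the order asked, and still so for the second after the job is handed in, with the robot touching nothing.
It also fails if it takes over 72 s, if anything falls off the work surface, if the arm or the gripper's body presses on something with over 40 N, if the wrist force passes 120 N, or if a joint passes its speed limit or range.

### The arm

A 7-joint arm with a two-finger parallel gripper is mounted at the origin on the work surface. World frame = base frame: x ahead of the robot, y to its left, z up, the work surface at z = 0. Lengths are in m, angles in degrees, forces in N, time in s.
With the tool pointing down it reaches from about 0.35 to 0.9 m from the base axis. Payload 7.2 kg.
Tool frame: the origin (TCP) lies at the very end of the fingers, on their centre line; the grasp point (between the pads) lies tcp_to_grasp behind it (tcp_to_grasp is the distance from the TCP to the grasp point, in m); z points along the fingers, y is the direction in which the jaws open and shut (so a half turn about z gives the same grasp; the last joint's range is limited). The gripper opens to 88 mm and grips with 3 to 60 N. Pads are 20 mm wide; open, the fingers measure 115 mm over their backs; the gripper's body (75 mm by 178 mm) begins 61 mm behind the grasp point.
Start: joints at [71.551, 23.554, -0.728, 91.456, 0.321, 64.991, -4.71], TCP at [0.157, -0.605, 0.223] pointing down, gripper open.
Joint ranges: [-169.25, 169.25], [-16.82, 113.86], [-84.01, 82.57], [7.8, 145.47], [-59.2, 239.2], [7.22, 106.19], [-163.78, 163.78]. Speed limits (degrees/s): [136.94, 136.94, 172.46, 172.46, 180, 180, 180].

### API

Orientations are given as a 3x3 rotation matrix whose columns are the frame's x, y, z axes.
In Python, from rig import sense, get_image, close_job, tcp_to_grasp gives the robot as it stands. The module is installed in compiled form; this text tells all that it offers.
- The arm moves only by the tool move_arm, never from a script. Its argument "commands" is a list of rows, each a list of 2 entries, a list of its own where there are three numbers: the shift along the world's x, y, z in m, then the turn about the world's z in rad. A call has 1 to 12 rows; each row shifts and turns the commanded pose from where the row before left it; what a row does not reach is not made up. A row lasts 1/8 s, in which the tool goes at most 62.5 mm and 10.7 degrees, less where a joint would pass 70% of its speed; a pose out of reach is approached as far as the arm can. A call is refused whole if a number of a shift passes 0.0625 or a number of a turn 0.188, either way. A call with a gripper value outside its range is refused whole. "claw" is the closure, from 0 (fully open) to 1 (shut), set as the call begins (left out, the last holds). The fingers move at their own pace and stop on an object; "squeeze" is the grip in N (left out, the last holds). Time passes only in rows, so rows that do not move let the fingers close. It gives the time, the measured TCP pose, the force and the opening at its end, in the units of the state.
- sense(): the state, without advancing time (a new reading comes with each control period).
- get_image(name): name is "scene" or "top"; returns a dict with "pixels" (384x512x3 uint8, blue, green, red), "fx", "fy", "cx", "cy" (pixels), "k1" (the pictures are not rectified: a ray, as slopes to the right and down, at radius r is drawn at 1 + k1 r^2 times it, then the intrinsics apply), "xyz" and "rotation" of the camera in the world. Camera axes: x right, y up, looking along -z (the intrinsics and any distortion apply to the point x, -y, -z); pixel columns grow to the right and rows downward; lengths in m; the calibration is good to about 2 mm. A picture is of the moment at which its call begins. There is no depth.
- close_job(): hands the job in, once; it reports no verdict.
The state is a dict: "clock": time; "joints": joint angles; "qvel": joint speeds; "joint_efforts": joint torques, N m; "position": TCP position; "eef_rot": TCP orientation; "force": force on the tool from outside, world axes, zero at the start; "ft_torque": the same for the moment, N m; "width": opening from 0.0 (shut) to 1.0 (fully open).
Only numpy, scipy, OpenCV 4.12 (cv2) and the standard library are available. Lean on these libraries where they do the work, as an engineer would, in place of code of your own. Each camera call takes 0.05 s, during which the arm holds its last target. There are 200 camera calls.

## Working session

There is one attempt and no reset: what is moved stays moved. The work goes in short steps, Python scripts to look and compute and a tool call to move; the robot and the scene stay as the last step left them, time stands still between calls to the robot, and variables do not carry over. Pictures are saved under pics/ and viewed, about 8 in all and at most 12, crops included, and the job is handed in when it is done.

Besides the shell and the picture viewer there is one more tool, called after "Emit:" in YAML: its name, and indented under it one key for each argument. move_arm: Moves the arm, as the interface text tells. Its arguments: {"type":"object","properties":{"commands":{"type":"array","items":{"type":"array"}},"claw":{"type":"number"},"squeeze":{"type":"number"}},"required":["commands"]}

```bash
mkdir -p pics; cat > h.py <<'E'
import numpy as np, cv2
from rig import sense,get_image,tcp_to_grasp
def ray(im,u,v):
    xd=(u-im["cx"])/im["fx"]; yd=(v-im["cy"])/im["fy"]
    x,y=xd,yd
    for _ in range(20):
        s=1+im["k1"]*(x*x+y*y); x,y=xd/s,yd/s
    d=np.array(im["rotation"])@np.array([x,-y,-1.0])
    return np.array(im["xyz"]),d
def on(im,u,v,z):
    o,d=ray(im,u,v); return o+d*(z-o[2])/d[2]
def proj(im,p):
    c=np.array(im["rotation"]).T@(np.array(p)-np.array(im["xyz"]))
    x,y=c[0]/-c[2],-c[1]/-c[2]; s=1+im["k1"]*(x*x+y*y)
    return im["cx"]+im["fx"]*x*s, im["cy"]+im["fy"]*y*s
def tri(a,ua,b,ub):
    o1,d1=ray(a,*ua);o2,d2=ray(b,*ub);d1/=np.linalg.norm(d1);d2/=np.linalg.norm(d2)
    t=np.linalg.lstsq(np.c_[d1,-d2],o2-o1,rcond=None)[0]
    p,q=o1+t[0]*d1,o2+t[1]*d2; return (p+q)/2,np.linalg.norm(p-q)
E
python3 - <<'E'
from h import *
import pickle
s=sense();print(s,tcp_to_grasp)
d={}
for n in("scene","top"):
    im=get_image(n);d[n]=im;cv2.imwrite(f"pics/{n}0.png",im["pixels"]);print({k:im[k] for k in im if k!="pixels"})
pickle.dump(d,open("im0.pkl","wb"))
E
```

```text
{'clock': 0.0, 'joints': array([71.54918131, 23.59753165, -0.72819487, 91.50232908,  0.3201972 ,
       64.99032246, -4.70971449]), 'qvel': array([ 0.01600932,  0.02660507, -0.0149357 ,  0.04218982, -0.11429086,
        0.02529317,  0.03899317]), 'joint_efforts': array([-1.52324828e-03, -5.87955415e+01,  6.41113892e-01, -2.91082013e+01,
       -5.39161626e-02,  1.83424592e-02,  1.21258677e-04]), 'position': array([ 0.15678313, -0.60450879,  0.2218484 ]), 'eef_rot': array([[ 9.67954036e-01,  2.51126962e-01, -4.82033434e-04],
       [ 2.51127405e-01, -9.67952939e-01,  1.46107409e-03],
       [-9.96705816e-05, -1.53530437e-03, -9.99998816e-01]]), 'force': array([-0.71036313,  0.62463289,  0.40034921]), 'ft_torque': array([-0.01449168, -0.02907278, -0.03683042]), 'width': 1.0022054350873817} 0.0187
{'fx': 436.66201550342856, 'fy': 436.66201550342856, 'cx': 255.14568084849654, 'cy': 184.43091195048024, 'k1': -0.08645978967126666, 'xyz': array([ 1.34622514, -0.39758501,  0.99048307]), 'rotation': array([[ 0.46713301, -0.61240896,  0.63776329],
       [ 0.8841409 ,  0.33090011, -0.32984842],
       [-0.00903382,  0.7179557 ,  0.69603017]])}
{'fx': 399.50894798085955, 'fy': 399.50894798085955, 'cx': 259.51138076099033, 'cy': 188.57877539825827, 'k1': -0.12202015827820584, 'xyz': array([ 0.36407925, -0.00948908,  1.41795697]), 'rotation': array([[ 0.01703528,  0.99271554, -0.11927132],
       [-0.99972767,  0.0150086 , -0.01786993],
       [-0.01594967,  0.11954326,  0.99270087]])}
```

View pics/top0.png

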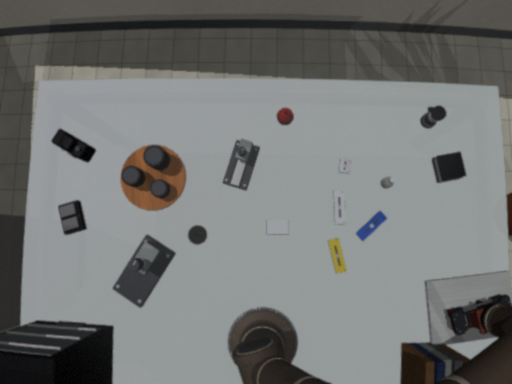

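View pics/scene0.png

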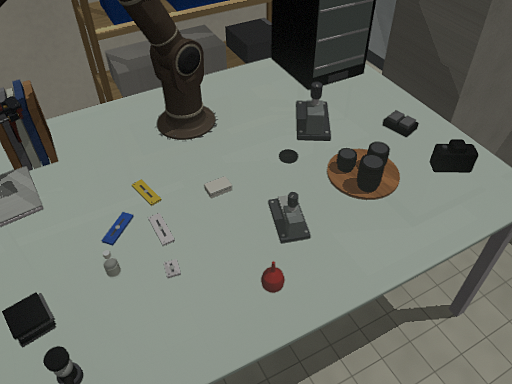

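The top view shows these plate candidates: silver (340,207), short (345,166), blue (371,225) and yellow (337,255). The gauges are at (241,165) and (144,270). The battery box is at (277,227). I'll check the choice in close crops.

```bash
python3 - <<'E'
from h import *
import pickle
d=pickle.load(open("im0.pkl","rb"));t=d["top"]["pixels"];s=d["scene"]["pixels"]
c=lambda im,x,y,w,h,k:cv2.resize(im[y:y+h,x:x+w],None,fx=k,fy=k,interpolation=cv2.INTER_CUBIC)
a=np.hstack([c(t,212,130,56,66,6)[:300,:],c(t,315,150,72,50,6)]) if 0 else None
G=np.zeros((600,800,3),np.uint8)
def put(im,x,y):G[y:y+im.shape[0],x:x+im.shape[1]]=im
put(c(t,215,130,50,60,5),0,0); put(c(t,325,150,50,60,5),250,0)
put(c(s,260,185,60,60,5),500,0)
put(c(t,105,230,75,80,3.75),0,300); put(c(s,130,205,60,75,4),290,300);put(c(s,290,80,50,60,5),545,300)
cv2.imwrite("pics/c1.png",np.clip(G*1.5,0,255).astype(np.uint8))
T=d["top"]
for n,p in dict(gA1=(242,137),gA2=(261,145),gA3=(223,184),gA4=(243,190),gB1=(148,235),gB2=(175,252),gB3=(113,288),gB4=(138,306)).items():print(n,on(T,*p,0.018))
E
```

```text
gA1 [0.71815111 0.08187789 0.018     ]
gA2 [0.68956732 0.01305843 0.018     ]
gA3 [0.54666632 0.14537885 0.018     ]
gA4 [0.52634548 0.07393724 0.018     ]
gB1 [0.36097912 0.40728245 0.018     ]
gB2 [0.30391831 0.30813988 0.018     ]
gB3 [0.17061023 0.52746379 0.018     ]
gB4 [0.11158674 0.43433539 0.018     ]
```

View pics/c1.png

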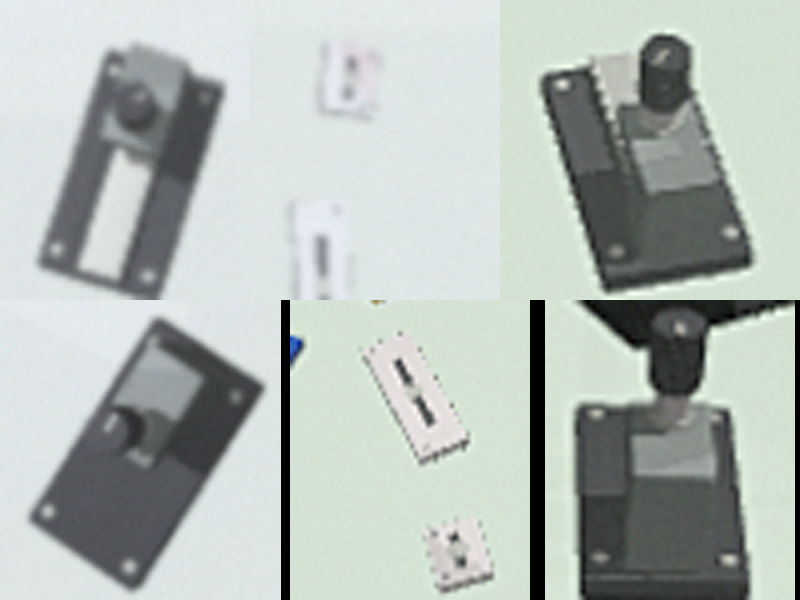

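The gauge wanted is the one at top (241,165): about 90 mm wide with a narrow light bed. The other, at (144,270), is about 115 mm wide. The plate is the long silver one at top (340,207) / scene (162,229). Next I'll measure the edges to sub-pixel.

```bash
cat >> h.py <<'E'
from scipy.ndimage import map_coordinates, gaussian_filter1d
def edge(im,p0,p1,r=0.008,n=25):
    """max-gradient offset (m, left of p0->p1 positive) along a world segment; -> offsets at both ends (linear fit), scatter"""
    g=cv2.cvtColor(im["pixels"],cv2.COLOR_BGR2GRAY).astype(float)
    p0,p1=np.array(p0,float),np.array(p1,float);d=(p1-p0)/np.linalg.norm(p1-p0);nn=np.array([-d[1],d[0],0])
    o=np.arange(-r,r+1e-9,0.0004);ts=np.linspace(.08,.92,n);f=[]
    for t in ts:
        uv=np.array([proj(im,p0+t*(p1-p0)+k*nn) for k in o])
        pr=map_coordinates(g,[uv[:,1],uv[:,0]],order=1);gr=np.abs(np.gradient(gaussian_filter1d(pr,3)));gr=gr**2
        f.append((o*gr).sum()/gr.sum() if 0 else o[gr[3:-3].argmax()+3])
    f=np.array(f);m=np.abs(f-np.median(f))<0.002;c=np.polyfit(ts[m],f[m],1)
    return np.polyval(c,[0,1]),m.sum(),f[m].std()
def frame(c,th):
    R=np.array([[np.cos(th),-np.sin(th),0],[np.sin(th),np.cos(th),0],[0,0,1]]);return lambda x,y,z:np.array([c[0],c[1],0])+R@[x,y,z]
E
python3 - <<'E'
from h import *
import pickle
d=pickle.load(open("im0.pkl","rb"));T=d["top"];S=d["scene"]
for p in[(236,140),(259.8,146.5),(247,189.8),(222.4,183)]:print(on(T,*p,.018))
cap_t=(215+135/5,130+105/5)
# cap top ~ z? triangulate: top crop cap (135,105), scene crop (665,50)
print("cap",tri(T,cap_t,S,(260+(665-500)/5,185+47/5)))
for n,im in d.items():
    hsv=cv2.cvtColor(im["pixels"],cv2.COLOR_BGR2HSV)
    u,v=(340,207) if n=="top" else (162,229)
    print(n,im["pixels"][v-22:v+23:4,u].tolist() ,im["pixels"][v,u-14:u+15:2].tolist())
E
```

```text
[0.70683329 0.10320984 0.018     ]
[0.68401362 0.01726392 0.018     ]
[0.52727131 0.05981464 0.018     ]
[0.5502096  0.14761457 0.018     ]
cap (array([0.64390686, 0.07739729, 0.13338066]), np.float64(0.009223378589843493))
scene [[142, 151, 143], [142, 151, 142], [143, 153, 143], [147, 147, 152], [146, 148, 151], [123, 131, 126], [63, 63, 61], [153, 154, 157], [150, 152, 155], [142, 142, 146], [144, 154, 145], [141, 150, 141]] [[141, 151, 142], [142, 152, 143], [144, 154, 145], [131, 133, 131], [149, 150, 153], [148, 149, 153], [121, 127, 125], [66, 67, 65], [150, 152, 154], [147, 149, 152], [152, 152, 154], [142, 153, 142], [141, 151, 142], [143, 152, 143], [141, 151, 142]]
top [[154, 155, 150], [154, 153, 149], [160, 156, 153], [140, 136, 133], [126, 122, 120], [136, 135, 132], [125, 122, 120], [107, 103, 101], [135, 131, 128], [161, 156, 154], [147, 148, 142], [155, 155, 149]] [[154, 155, 149], [152, 153, 147], [153, 153, 148], [150, 149, 144], [135, 132, 130], [160, 156, 153], [145, 145, 142], [144, 145, 142], [160, 157, 153], [151, 148, 144], [152, 152, 147], [153, 153, 147], [154, 154, 148], [154, 153, 148], [154, 155, 149]]
```

```bash
python3 - <<'E'
from h import *
import pickle
d=pickle.load(open("im0.pkl","rb"))
for n,im in d.items():
    p=cv2.resize(im["pixels"].astype(np.float32),None,fx=4,fy=4,interpolation=cv2.INTER_LINEAR)
    g=p[...,1]-(p[...,0]+p[...,2])/2; g=cv2.GaussianBlur(g,(0,0),4)
    u,v=(340,207) if n=="top" else (162,229)
    for uu,vv,nm in((u,v,"long"),(345,166,"short") if n=="top" else (172,268,"short")):
        bg=np.median(g[(vv-30)*4:(vv+30)*4,(uu-30)*4:(uu+30)*4]); 
        w=g[(vv-3)*4:(vv+3)*4,(uu-3)*4:(uu+3)*4]; th=(bg+np.percentile(w,30))/2
        m=(g<th).astype(np.uint8); cs,_=cv2.findContours(m,cv2.RETR_EXTERNAL,cv2.CHAIN_APPROX_NONE)
        c=[c for c in cs if cv2.pointPolygonTest(c,(uu*4.,vv*4.),False)>=0]
        if not c: print(nm,"none",bg,th);continue
        c=max(c,key=cv2.contourArea)[:,0]/4.0-0.375
        W=np.array([on(im,a,b,0.008 if n=="top" else .007)[:2] for a,b in c])
        r=cv2.minAreaRect((W*1000).astype(np.float32));print(n,nm,round(float(bg),1),round(float(th),1),r)
f=frame((.6445,.0737),np.radians(-15.8))
for n,im in d.items():
    for nm,a,b in[("baseL",(-105,45,18),(-25,45,18)),("baseR",(-105,-45,18),(0,-45,18)),("baseLbot",(-105,45,0),(-25,45,0)),("baseRbot",(-105,-45,0),(0,-45,0)),("front",(-110,40,18),(-110,-40,18)),("frontbot",(-110,40,0),(-110,-40,0)),("bedL",(-100,15,30),(-35,15,30)),("bedR",(-100,-15,30),(-35,-15,30)),("bedF",(-105,13,30),(-105,-13,30))]:
        o,k,s=edge(im,f(*np.array(a)/1000),f(*np.array(b)/1000));print(n,nm,np.round(o*1000,1),k,round(s*1000,2))
E
```

```text
scene long 9.5 4.9 ((477.05712890625, -263.6248779296875), (127.7996597290039, 39.88676452636719), 2.208287239074707)
scene short 9.4 5.2 ((625.98095703125, -283.9921569824219), (38.74747085571289, 56.695030212402344), 82.2587890625)
top long 2.8 1.3 ((472.6224060058594, -266.2004089355469), (122.632568359375, 41.60892868041992), 1.4068764448165894)
top short 2.7 0.7 ((622.7537231445312, -288.72662353515625), (42.19942855834961, 54.448368072509766), 79.88404846191406)
scene baseL [5.3 5.6] 23 0.61
scene baseR [4.3 3.3] 25 0.57
scene baseLbot [6.7 5.4] 18 0.46
scene baseRbot [6.4 6.3] 25 0.21
scene front [-0.6  4. ] 2 0.8
scene frontbot [-0.6 -3.5] 7 1.03
scene bedL [1.4 1.4] 8 0.85
scene bedR [5.7 4.8] 24 0.47
scene bedF [4.8 0.6] 18 0.86
top baseL [3.4 1.5] 25 0.66
top baseR [1.6 1.4] 25 0.49
top baseLbot [5.7 4.1] 25 0.55
top baseRbot [3.2 2.8] 25 0.57
top front [-1.5 -2. ] 25 0.56
top frontbot [ 0.1 -0.2] 25 0.53
top bedL [3.1 2.7] 25 0.51
top bedR [3.  2.6] 25 0.49
top bedF [0.7 0.3] 23 0.49
```

Emit:
move_arm:
  commands:
    - [[0.0298,0.0339,0],-0.0222]
    - [[0.0298,0.0339,0],-0.0222]
    - [[0.0298,0.0339,0],-0.0222]
    - [[0.0298,0.0339,0],-0.0222]
    - [[0.0298,0.0339,0],-0.0222]
    - [[0.0298,0.0339,0],-0.0222]
    - [[0.0298,0.0339,-0.015],-0.0222]
    - [[0.0298,0.0339,-0.025],-0.0222]
    - [[0.0298,0.0339,-0.03],-0.0222]
    - [[0.0298,0.0339,-0.03],-0.0222]
    - [[0,0,-0.03],0]
    - [[0,0,-0.01],0]
  claw: 0.4
  squeeze: 20

```text
clock: 1.6
position: [0.4539, -0.265, 0.0808]
eef_rot: [[0.999, 0.033, -0.003], [0.033, -0.999, 0.002], [-0.003, -0.002, -1.0]]
force: [0.1, -0.2, -0.3]
width: 0.598
```

```bash
python3 - <<'E'
from h import *
import pickle
s=sense();print(s["clock"],s["position"],s["eef_rot"],s["force"],s["ft_torque"],s["width"],s["joints"])
d={n:get_image(n) for n in("scene","top")};pickle.dump(d,open("im1.pkl","wb"))
c=[]
tip=s["position"]
for n,w in(("top",60),("scene",60)):
    im=d[n];p=im["pixels"].copy();u,v=proj(im,tip);print(n,u,v)
    x,y=int(u)-w//2,int(v)-w//2;c.append(cv2.resize(p[y:y+w,x:x+w],(395,395),interpolation=cv2.INTER_CUBIC));print(x,y)
cv2.imwrite("pics/c2.png",np.clip(np.hstack(c)*1.4,0,255))
E
```

```text
1.6 [ 0.45390808 -0.26500839  0.08081458] [[ 0.99945191  0.03295557 -0.00313086]
 [ 0.03296056 -0.99945545  0.00155341]
 [-0.00307797 -0.00165575 -0.99999389]] [ 0.06960974 -0.21153126 -0.32786322] [0.00890622 0.02050803 0.06080201] 0.5980733144547089 [ 33.1735121   24.44843525 -10.30556084 112.60569191   6.14330093
  43.66045897 -68.80385481]
top 342.4137749794712 210.77296990591753
312 180
scene 153.52865689291372 206.32001124217396
123 176[ WARN:0@4.310] global loadsave.cpp:1063 imwrite_ Unsupported depth image for selected encoder is fallbacked to CV_8U.
```

View pics/c2.png

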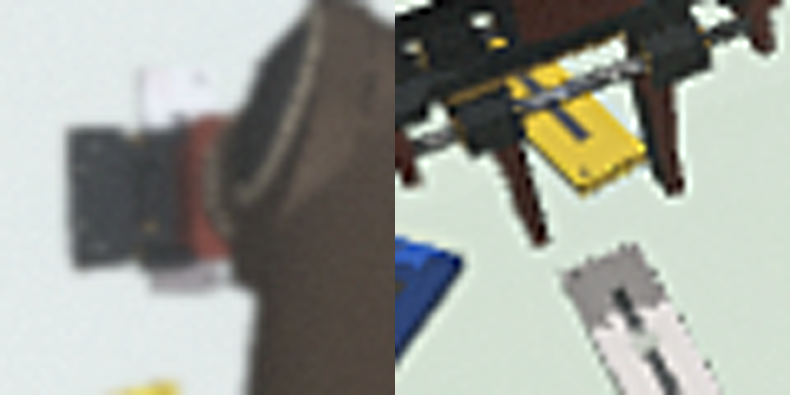

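```bash
python3 - <<'E'
from h import *
import pickle
d=pickle.load(open("im1.pkl","rb"));S=d["scene"]
for p in((145,212.9),(165.5,205.2),(155.3,209)):print(on(S,*p,.0808))
# plate near end corners in scene crop (560,270),(640,243) at z=.010
for p in((560,270),(640,243)):print(on(S,123+(p[0]-395)/6.583,176+p[1]/6.583,.010))
E
```

```text
[ 0.46686313 -0.29469241  0.0808    ]
[ 0.46608049 -0.23295472  0.0808    ]
[ 0.46635909 -0.26384558  0.0808    ]
[ 0.41907383 -0.28356791  0.01      ]
[ 0.42058197 -0.24531866  0.01      ]
```

Emit:
move_arm:
  commands:
    - [[0,0,-0.03],0]
    - [[0,0,-0.025],0]
    - [[0,0,-0.015],0]
    - [[0,0,-0.006],0]
    - [[0,0,-0.002],0]
    - [[0,0,0],0]

```text
clock: 2.45
position: [0.4553, -0.2663, 0.0053]
eef_rot: [[0.999, 0.032, 0.001], [0.032, -0.999, -0.001], [0.001, 0.001, -1.0]]
force: [-0.3, 0.4, -0.8]
width: 0.604
```

Emit:
move_arm:
  commands:
    - [[0,0,0],0]
    - [[0,0,0],0]
    - [[0,0,0],0]
    - [[0,0,0],0]
    - [[0,0,0],0]
    - [[0,0,0],0]
  claw: 1
  squeeze: 25

```text
clock: 3.2
position: [0.4552, -0.266, 0.005]
eef_rot: [[0.999, 0.032, 0.0], [0.032, -0.999, -0.0], [0.0, 0.0, -1.0]]
force: [-1.0, 0.4, 5.8]
width: 0.423
```

Emit:
move_arm:
  commands:
    - [[0,0,0.005],0]
    - [[0,0,0.01],0]
    - [[0,0,0.02],0]
    - [[0,0,0.03],0]
    - [[0,0,0.03],0]
    - [[0,0,0],0]
    - [[0,0,0],0]

```text
clock: 4.08
position: [0.4544, -0.2659, 0.0993]
eef_rot: [[0.999, 0.032, -0.0], [0.032, -0.999, 0.0], [-0.0, -0.0, -1.0]]
force: [0.0, 0.7, -1.9]
width: 0.433
```

```bash
python3 - <<'E'
from h import *
import pickle
s=sense();print(s["clock"],s["position"],s["force"],s["ft_torque"],s["width"])
d={n:get_image(n) for n in("scene",)};pickle.dump(d,open("im2.pkl","wb"))
im=d["scene"];u,v=proj(im,s["position"]);x,y=int(u)-45,int(v)-35;print(x,y)
cv2.imwrite("pics/c3.png",np.clip(cv2.resize(im["pixels"][y:y+85,x:x+100],None,fx=6,fy=6,interpolation=cv2.INTER_CUBIC)*1.4,0,255).astype(np.uint8))
E
```

```text
4.075 [ 0.45444838 -0.26586852  0.09927085] [ 0.043494    0.74468525 -1.87379889] [ 0.0526615   0.00810906 -0.01074429] 0.43323281008867903
107 167
```

View pics/c3.png

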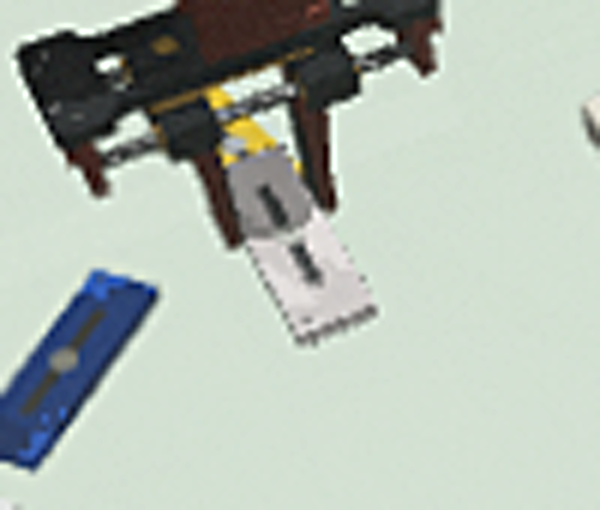

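```bash
python3 - <<'E'
from h import *
import pickle
S=pickle.load(open("im2.pkl","rb"))["scene"]
q=lambda x,y,z:on(S,107+x/6-.4,167+y/6-.4,z)
for z in(.1043,.095):
  for p in((296,330),(373,303),(228,165),(284,147)):print(z,p,q(*p,z))
E
```

```text
0.1043 (296, 330) [ 0.53435658 -0.28072231  0.1043    ]
0.1043 (373, 303) [ 0.53540589 -0.24429762  0.1043    ]
0.1043 (228, 165) [ 0.41841405 -0.27599408  0.1043    ]
0.1043 (284, 147) [ 0.41955127 -0.24815488  0.1043    ]
0.095 (296, 330) [ 0.52583647 -0.2794959   0.095     ]
0.095 (373, 303) [ 0.52689679 -0.24268896  0.095     ]
0.095 (228, 165) [ 0.40867719 -0.27471805  0.095     ]
0.095 (284, 147) [ 0.40982634 -0.2465867   0.095     ]
```

Emit:
move_arm:
  commands:
    - [[0.0105,0.0368,0],-0.0313]
    - [[0.0105,0.0368,0],-0.0313]
    - [[0.0105,0.0368,0],-0.0313]
    - [[0.0105,0.0368,0],-0.0313]
    - [[0.0105,0.0368,0],-0.0313]
    - [[0.0105,0.0368,0],-0.0313]
    - [[0.0105,0.0368,0],-0.0313]
    - [[0.0105,0.0368,-0.01],-0.0313]
    - [[0.0105,0.0368,-0.02],-0.0313]
    - [[0.0105,0.0368,-0.014],-0.0313]
    - [[0,0,-0.005],0]
    - [[0,0,0],0]

```text
clock: 5.62
position: [0.5553, 0.101, 0.0471]
eef_rot: [[0.961, -0.278, -0.01], [-0.278, -0.961, -0.003], [-0.009, 0.006, -1.0]]
force: [-5.7, -2.4, -2.4]
width: 0.547
```

```bash
python3 - <<'E'
from h import *
import pickle
s=sense();print(s["clock"],s["position"],s["eef_rot"],s["force"],s["ft_torque"],s["width"])
d={n:get_image(n) for n in("scene","top")};pickle.dump(d,open("im3.pkl","wb"))
G=np.zeros((600,800,3),np.uint8)
for i,(n,du,dv) in enumerate((("scene",-30,-30),("top",-30,-60))):
    im=d[n];u,v=proj(im,s["position"]);x,y=int(u)+du,int(v)+dv;print(n,x,y)
    c=cv2.resize(im["pixels"][y:y+100,x:x+66],None,fx=6,fy=6,interpolation=cv2.INTER_CUBIC);G[:600,i*400:i*400+396]=c
cv2.imwrite("pics/c4.png",np.clip(G*1.4,0,255).astype(np.uint8))
E
```

```text
5.625 [0.555275   0.10099555 0.04706179] [[ 0.96060956 -0.27771059 -0.0103006 ]
 [-0.27775181 -0.96064883 -0.00278542]
 [-0.00912172  0.00553671 -0.99994307]] [-5.71006877 -2.42602407 -2.42741471] [-0.37231903  1.36645186 -0.36947112] 0.5469189480851456
scene 251 163
top 204 120
```

View pics/c4.png

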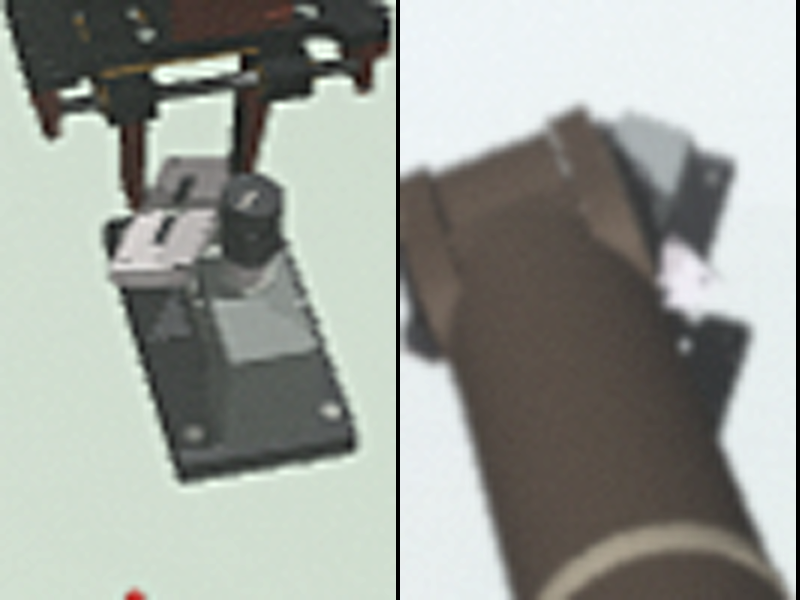

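The crop shows that the plate's front end struck the gauge arm's side on the way in, and the plate has yawed in the fingers. I'll back off, set it down on the table in front and regrasp it.

Emit:
move_arm:
  commands:
    - [[-0.012,0.0035,0],0]
    - [[-0.024,0.007,0],0]
    - [[-0.024,0.007,0.01],0]
    - [[-0.03,0,0.02],0]
    - [[-0.03,0,0.01],0]
    - [[0,0,0],0]
    - [[0,0,0],0]

```text
clock: 6.6
position: [0.4404, 0.1199, 0.0907]
eef_rot: [[0.961, -0.277, 0.001], [-0.277, -0.961, 0.0], [0.001, -0.001, -1.0]]
force: [0.2, -0.4, -1.2]
width: 0.427
```

```bash
python3 - <<'E'
from h import *
import pickle
s=sense();print(s["clock"],s["position"],s["force"],s["ft_torque"],s["width"])
d={n:get_image(n) for n in("scene","top")};pickle.dump(d,open("im4.pkl","wb"))
im=d["scene"];x,y=200,110
cv2.imwrite("pics/c5.png",np.clip(cv2.resize(im["pixels"][y:y+140,x:x+150],None,fx=4,fy=4,interpolation=cv2.INTER_CUBIC)*1.4,0,255).astype(np.uint8))
E
```

```text
6.6 [0.44044714 0.11993359 0.09065891] [ 0.23501051 -0.38272821 -1.22663388] [-0.01233052 -0.00876956  0.0363238 ] 0.4273608724936225
```

View pics/c5.png

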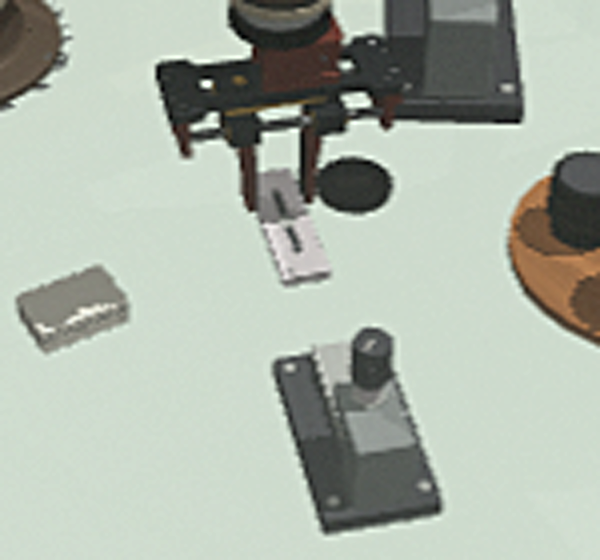

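The crop shows the plate aligned with the fingers again: width 0.427, front end at crop (285..329, 275). The gauge and the other things are in place. Now I'll measure the plate in the grip and the gauge relative to it.

```bash
python3 - <<'E'
from h import *
import pickle
d0=pickle.load(open("im0.pkl","rb"))
d=pickle.load(open("im4.pkl","rb"));S=d["scene"];s=sense();P=s["position"];R=s["eef_rot"]
for z in(.0957,):
  for p in((283,279),(329,270),(265,222),(313,214)):
    w=on(S,200+p[0]/4-.4,110+p[1]/4-.4,z);print(p,w,(R.T@(w-P)*1000).round(1))
# refined edges of held plate in scene in tool frame: segments at plate top
th=np.arctan2(R[1,0],R[0,0]);print(np.degrees(th))
f=frame(P[:2],th)
for nm,a,b in(("L",(25,19,95.7),(75,19,95.7)),("R",(25,-19,95.7),(75,-19,95.7)),("F",(79,16,95.7),(79,-16,95.7))):
    print(nm,edge(S,f(*np.array(a)/1e3),f(*np.array(b)/1e3)))
# gauge moved?
f=frame((.6469,.0767),np.radians(-16.1))
for nm,a,b in[("baseL",(-105,45,18),(-25,45,18)),("baseRbot",(-105,-45,0),(0,-45,0)),("bedR",(-100,-15,30),(-35,-15,30)),("bedL",(-100,15,30),(-35,15,30))]:
  for D in(d0,d):print(nm,edge(D["scene"],f(*np.array(a)/1000),f(*np.array(b)/1000)))
E
```

```text
(283, 279) [0.52865338 0.07645938 0.0957    ] [96.7 17.1 -5.4]
(329, 270) [0.53647881 0.11154628 0.0957    ] [ 94.4 -18.8  -5.3]
(265, 222) [0.46630115 0.09552281 0.0957    ] [31.5 16.1 -5.4]
(313, 214) [0.47581925 0.13274221 0.0957    ] [ 30.3 -22.3  -5.4]
-16.118304672776834
L (array([0.00162588, 0.00272336]), np.int64(19), np.float64(0.0006873611670448215))
R (array([0.00186244, 0.00300124]), np.int64(19), np.float64(0.0005780854828524625))
F (array([0.00636085, 0.00581512]), np.int64(13), np.float64(0.0003076923076923077))
baseL (array([0.00186038, 0.00203849]), np.int64(21), np.float64(0.0006035420768668521))
baseL (array([0.00185826, 0.00200668]), np.int64(21), np.float64(0.0005827450872677472))
baseRbot (array([0.00375859, 0.00414541]), np.int64(25), np.float64(0.00048424787041348964))
baseRbot (array([0.00375982, 0.00420818]), np.int64(25), np.float64(0.0004451336877837935))
bedR (array([0.00203619, 0.00096787]), np.int64(24), np.float64(0.0005828569483348575))
bedR (array([0.00205295, 0.00092003]), np.int64(24), np.float64(0.0006073622386096202))
bedL (array([-0.0014999, -0.0028294]), np.int64(10), np.float64(0.0009991996797437442))
bedL (array([-0.00122563, -0.00327325]), np.int64(9), np.float64(0.0009818098681944236))
```

```bash
python3 - <<'E'
from h import *
import pickle
d=pickle.load(open("im4.pkl","rb"));T=d["top"];S=d["scene"];s=sense();P=s["position"]
u,v=proj(T,P+[.09,-.02,.005]);x,y=int(u)-25,int(v)-25;print(x,y)
a=cv2.resize(T["pixels"][y:y+50,x:x+50],(400,400),interpolation=cv2.INTER_CUBIC)
b=cv2.resize(S["pixels"][145:185,255:295],(400,400),interpolation=cv2.INTER_CUBIC)
cv2.imwrite("pics/c6.png",np.clip(np.hstack([a,b])*1.4,0,255).astype(np.uint8))
E
```

```text
209 160
```

View pics/c6.png

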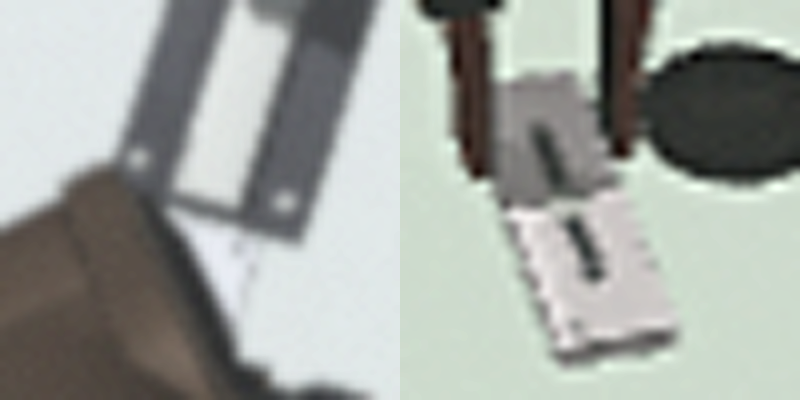

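```bash
python3 - <<'E'
from h import *
import pickle
d=pickle.load(open("im4.pkl","rb"));T=d["top"];S=d["scene"];s=sense();P=s["position"];R=s["eef_rot"]
Q=lambda p:(np.array(p)-P)@np.array(R)*1000
for t in((258,232),(262,236),(254,226)):
  w,e=tri(T,(209+t[0]/8-.4,160+t[1]/8-.4),S,(255+15.4-.4,145+34.6-.4));print(w,e,Q(w))
# scene points on plate at nominal top plane: back corners, slot ends, centre screw, front
for n,p in dict(backL=(500,85),backR=(578,72),s1a=(537,125),s1b=(560,185),s2a=(572,218),s2b=(598,278),fL=(553,347),fR=(675,328)).items():
  print(n,Q(on(S,255+(p[0]-400)/10-.4,145+p[1]/10-.4,P[2]+.005)).round(1))
E
```

```text
[0.52286098 0.07766038 0.09080635] 0.0016366575923132552 [90.75498711 17.51532627 -0.46194669]
[0.52176701 0.07701671 0.08999309] 0.003869844989131313 [89.88262566 18.4376075   0.35097162]
[0.52464002 0.07811078 0.09231594] 0.0009533975839726363 [92.33922681 16.58834283 -1.97112065]
backL [-25.9   7.2  -5. ]
backR [-26.8 -18.6  -5. ]
s1a [-4.3  0.1 -5. ]
s1b [25.1 -0.5 -5. ]
s2a [40.8 -0.6 -5. ]
s2b [69.1 -2.  -5. ]
fL [95.8 18.2 -5. ]
fR [ 95.5 -19.3  -5. ]
```

Emit:
move_arm:
  commands:
    - [[0.0015,0.005,-0.01],0]
    - [[0.0015,0.005,-0.015],0]
    - [[0.0014,0.0052,-0.017],0]
    - [[0,0,0],0]
    - [[0.014,-0.004,0],0]
    - [[0.017,-0.0049,0],0]
    - [[0.017,-0.0049,0],0]
    - [[0.017,-0.0049,0],0]
    - [[0.017,-0.0049,0],0]
    - [[0.0141,-0.0041,0],0]
    - [[0,0,0],0]
    - [[0,0,0],0]

```text
clock: 8.2
position: [0.5397, 0.1072, 0.0484]
eef_rot: [[0.961, -0.277, -0.001], [-0.277, -0.961, 0.0], [-0.001, 0.0, -1.0]]
force: [0.8, 0.3, -1.3]
width: 0.429
```

```bash
cat >> h.py <<'E'
G0=np.array([.6469,.0767,0]);GR=frame((0,0),np.radians(-16.1))
GM=np.array([GR(1,0,0),GR(0,1,0),GR(0,0,1)]).T
def st():
    s=sense();g=GM.T@(s["position"]-G0)*1000;R=s["eef_rot"]
    print("t",round(s["clock"],2),"g",g.round(2),"yaw",round(np.degrees(np.arctan2(R[1,0],R[0,0]))+16.1,2),"Fg",(GM.T@s["force"]).round(2),"M",s["ft_torque"].round(3),"w",round(s["width"]*88,2));return s
E
python3 - <<'E'
from h import *
import pickle
s=st()
d={n:get_image(n) for n in("scene","top")};pickle.dump(d,open("im5.pkl","wb"))
im=d["scene"];x,y=235,140
cv2.imwrite("pics/c7.png",np.clip(cv2.resize(im["pixels"][y:y+100,x:x+100],None,fx=6,fy=6,interpolation=cv2.INTER_CUBIC)*1.4,0,255).astype(np.uint8))
E
```

```text
t 8.2 g [-111.41   -0.4    48.44] yaw 0.01 Fg [ 0.71  0.49 -1.26] M [-0.009 -0.007  0.01 ] w 37.79
```

View pics/c7.png

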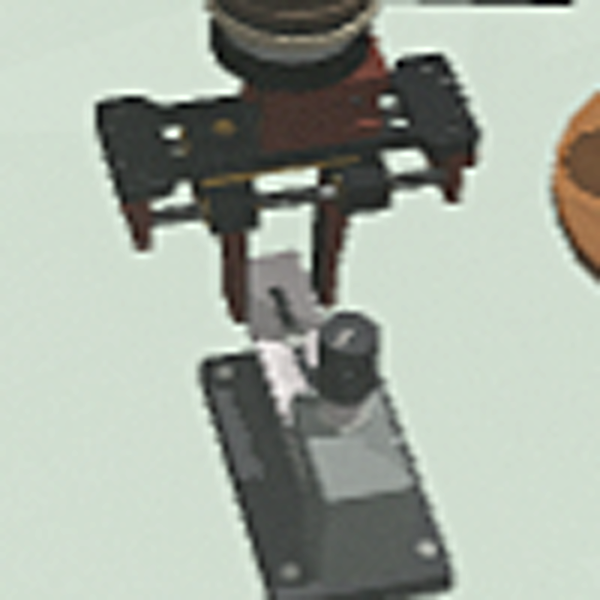

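Emit:
move_arm:
  commands:
    - [[0.0001,0.0004,-0.004],0]
    - [[0,0,-0.004],0]
    - [[0,0,-0.002],0]
    - [[0,0,-0.001],0]
    - [[0,0,0],0]

```text
clock: 8.93
position: [0.5404, 0.1075, 0.0377]
eef_rot: [[0.961, -0.277, -0.0], [-0.277, -0.961, -0.0], [-0.0, 0.0, -1.0]]
force: [-1.6, -0.2, 0.7]
width: 0.426
```

Emit:
move_arm:
  commands:
    - [[0,0,-0.0005],0]
    - [[0,0,-0.0005],0]
    - [[0,0,-0.0005],0]

```text
clock: 9.3
position: [0.5408, 0.1075, 0.037]
eef_rot: [[0.961, -0.277, 0.001], [-0.277, -0.961, -0.0], [0.001, -0.0, -1.0]]
force: [-3.0, -1.4, 10.2]
width: 0.426
```

```bash
python3 -c "from h import *;st()"
```

```text
t 9.3 g [-110.51    0.18   36.97] yaw -0.01 Fg [-2.51 -2.21 10.22] M [-0.167  0.713 -0.019] w 37.51
```

The contact moment puts the load about 70 mm ahead, so the plate droops at the front. I'll release it onto the bed and regrasp deeper, which squares and centres it.

Emit:
move_arm:
  commands:
    - [[0,0,0],0]
    - [[0,0,0],0]
    - [[0,0,0],0]
    - [[0,0,0],0]
    - [[0,0,-0.004],0]
    - [[0,0,-0.004],0]
    - [[0,0,-0.003],0]
    - [[0,0,0],0]
    - [[0,0,0],0]
  claw: 0.4

```text
clock: 10.42
position: [0.5405, 0.1075, 0.0252]
eef_rot: [[0.961, -0.277, -0.0], [-0.277, -0.961, -0.0], [-0.0, 0.0, -1.0]]
force: [0.4, 0.8, -0.6]
width: 0.601
```

```bash
python3 - <<'E'
from h import *
import pickle
s=st()
d={n:get_image(n) for n in("scene","top")};pickle.dump(d,open("im6.pkl","wb"))
im=d["scene"];x,y=245,165
cv2.imwrite("pics/c8.png",np.clip(cv2.resize(im["pixels"][y:y+60,x:x+70],None,fx=8,fy=8,interpolation=cv2.INTER_CUBIC)*1.4,0,255).astype(np.uint8))
E
```

```text
t 10.43 g [-1.1074e+02  5.0000e-02  2.5150e+01] yaw -0.01 Fg [ 0.11  0.9  -0.61] M [ 0.053 -0.049  0.003] w 52.9
```

View pics/c8.png

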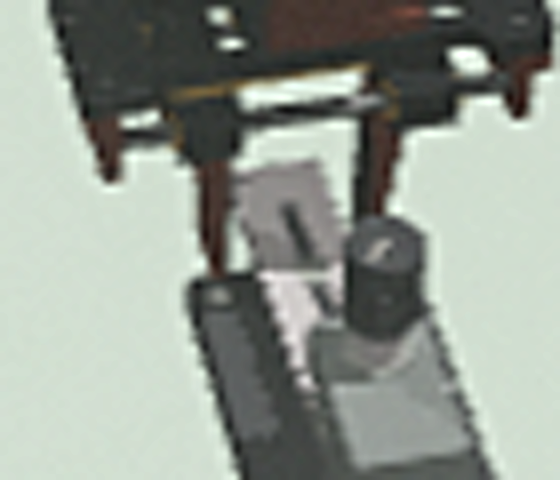

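Emit:
move_arm:
  commands:
    - [[0.0048,-0.0014,0],0]
    - [[0.0048,-0.0014,0],0]
    - [[0,0,0],0]

```text
clock: 10.9
position: [0.5507, 0.1044, 0.0252]
eef_rot: [[0.961, -0.278, 0.001], [-0.278, -0.961, -0.0], [0.0, -0.0, -1.0]]
force: [0.2, -0.2, -0.2]
width: 0.602
```

Emit:
move_arm:
  commands:
    - [[0,0,0],0]
    - [[0,0,0],0]
    - [[0,0,0],0]
    - [[0,0,0],0]
    - [[0,0,0],0]
  claw: 1
  squeeze: 20

```text
clock: 11.52
position: [0.55, 0.1047, 0.0251]
eef_rot: [[0.961, -0.277, -0.0], [-0.277, -0.961, -0.0], [-0.0, 0.0, -1.0]]
force: [-0.6, 0.6, 0.2]
width: 0.432
```

```bash
python3 -c "from h import *;st()"
```

```text
t 11.53 g [-100.9   -0.    25.1] yaw -0.01 Fg [-0.78  0.38  0.24] M [ 0.102  0.066 -0.035] w 38.0
```

Emit:
move_arm:
  commands:
    - [[0.0019,-0.0006,0],0]
    - [[0.0019,-0.0005,0],0]
    - [[0.0019,-0.0006,0],0]
    - [[0.0019,-0.0005,0],0]
    - [[0.0019,-0.0006,0],0]
    - [[0.0019,-0.0005,0],0]
    - [[0.0019,-0.0006,0],0]
    - [[0.0019,-0.0005,0],0]
    - [[0.0019,-0.0006,0],0]
    - [[0.0019,-0.0005,0],0]
    - [[0.0019,-0.0006,0],0]
    - [[0.0019,-0.0005,0],0]

```text
clock: 13.02
position: [0.573, 0.098, 0.0251]
eef_rot: [[0.961, -0.277, -0.0], [-0.277, -0.961, -0.0], [-0.0, 0.0, -1.0]]
force: [0.4, 0.0, -1.9]
width: 0.431
```

```bash
python3 -c "from h import *;st()"
```

```text
t 13.03 g [-7.688e+01 -3.000e-02  2.515e+01] yaw -0.01 Fg [ 0.41  0.14 -1.91] M [0.03  0.062 0.049] w 37.93
```

Emit:
move_arm:
  commands:
    - [[0.0014,-0.0004,0],0]
    - [[0.0014,-0.0004,0],0]
    - [[0.0014,-0.0004,0],0]

```text
clock: 13.4
position: [0.5772, 0.0968, 0.0251]
eef_rot: [[0.961, -0.277, 0.0], [-0.277, -0.961, 0.0], [-0.0, -0.0, -1.0]]
force: [0.2, 0.3, -1.8]
width: 0.433
```

```bash
python3 -c "from h import *;st()"
```

```text
t 13.4 g [-7.254e+01 -1.000e-02  2.514e+01] yaw -0.01 Fg [ 0.1   0.3  -1.83] M [0.076 0.089 0.036] w 38.14
```

Emit:
move_arm:
  commands:
    - [[0,0,-0.0005],0]
    - [[0,0,-0.0005],0]
    - [[0,0,0],0]

```text
clock: 13.78
position: [0.5774, 0.0968, 0.0251]
eef_rot: [[0.961, -0.278, 0.001], [-0.278, -0.961, -0.0], [0.001, -0.0, -1.0]]
force: [-2.7, -1.1, 7.9]
width: 0.431
```

```bash
python3 -c "from h import *;st()"
```

```text
t 13.78 g [-7.233e+01 -1.000e-02  2.507e+01] yaw -0.02 Fg [-2.33 -1.8   7.91] M [-0.179  0.619  0.011] w 37.95
```

Emit:
move_arm:
  commands:
    - [[0,0,0.0006],0]
    - [[0.001,-0.0003,0],0]
    - [[0.001,-0.0003,0],0]
    - [[0.001,-0.0003,0],0]

```text
clock: 14.28
position: [0.5791, 0.0965, 0.0251]
eef_rot: [[0.961, -0.277, -0.002], [-0.277, -0.961, 0.0], [-0.002, 0.0, -1.0]]
force: [-5.5, 1.1, 8.5]
width: 0.43
```

```bash
python3 -c "from h import *;st()"
```

```text
t 14.28 g [-70.65   0.24  25.07] yaw 0.02 Fg [-5.62 -0.45  8.54] M [ 0.251  1.197 -0.006] w 37.88
```

Emit:
move_arm:
  commands:
    - [[0.001,-0.0003,0],0]
    - [[0.001,-0.0003,0],0]

```text
clock: 14.52
position: [0.5811, 0.0961, 0.0251]
eef_rot: [[0.961, -0.277, -0.002], [-0.277, -0.961, 0.0], [-0.002, 0.0, -1.0]]
force: [-4.9, 0.3, 7.8]
width: 0.432
```

```bash
python3 -c "from h import *;st()"
```

```text
t 14.53 g [-68.58   0.38  25.07] yaw 0.03 Fg [-4.83 -1.04  7.76] M [0.351 1.195 0.055] w 38.02
```

Emit:
move_arm:
  commands:
    - [[0,-0.0004,0.0005],0]
    - [[0.001,-0.0003,0],0]
    - [[0.001,-0.0003,0],0]

```text
clock: 14.9
position: [0.5841, 0.0943, 0.0251]
eef_rot: [[0.961, -0.278, -0.0], [-0.278, -0.961, -0.0], [-0.0, 0.0, -1.0]]
force: [-1.1, 0.6, 1.7]
width: 0.432
```

```bash
python3 -c "from h import *;st()"
```

```text
t 14.9 g [-65.24  -0.49  25.12] yaw -0.01 Fg [-1.19  0.24  1.73] M [ 0.077  0.263 -0.013] w 38.01
```

Emit:
move_arm:
  commands:
    - [[0.001,-0.0003,0],0]

```text
clock: 15.02
position: [0.5848, 0.094, 0.0251]
eef_rot: [[0.961, -0.278, -0.001], [-0.278, -0.961, -0.0], [-0.001, 0.0, -1.0]]
force: [-4.1, 0.7, 3.1]
width: 0.429
```

Emit:
move_arm:
  commands:
    - [[0.001,-0.0003,0],0]

```text
clock: 15.15
position: [0.5848, 0.0941, 0.0251]
eef_rot: [[0.961, -0.277, -0.003], [-0.277, -0.961, -0.0], [-0.002, 0.001, -1.0]]
force: [-8.4, 2.1, 5.8]
width: 0.433
```

```bash
python3 -c "from h import *;st()"
```

```text
t 15.15 g [-64.46  -0.54  25.1 ] yaw 0.0 Fg [-8.7  -0.32  5.82] M [ 0.417  1.725 -0.035] w 38.09
```

Emit:
move_arm:
  commands:
    - [[-0.0014,0.0004,0],0]
    - [[0.0002,0.0006,0],0]
    - [[0,0,0],0]

```text
clock: 15.52
position: [0.5849, 0.0942, 0.0251]
eef_rot: [[0.961, -0.278, -0.0], [-0.278, -0.961, -0.001], [-0.0, 0.001, -1.0]]
force: [-1.7, -0.6, 0.9]
width: 0.429
```

```bash
python3 -c "from h import *;st()"
```

```text
t 15.53 g [-64.47  -0.35  25.13] yaw -0.04 Fg [-1.45 -1.01  0.89] M [-0.169  0.408 -0.102] w 37.78
```

Emit:
move_arm:
  commands:
    - [[0.001,-0.0003,0],0]
    - [[0.0007,-0.0002,0],0]
    - [[0,0,0],0]

```text
clock: 15.9
position: [0.5849, 0.0943, 0.0251]
eef_rot: [[0.961, -0.278, -0.003], [-0.278, -0.961, -0.0], [-0.003, 0.001, -1.0]]
force: [-6.1, -0.2, 5.8]
width: 0.432
```

```bash
python3 -c "from h import *;st()"
```

```text
t 15.9 g [-64.44  -0.33  25.11] yaw -0.01 Fg [-5.8  -1.92  5.78] M [ 0.014  1.621 -0.127] w 38.03
```

Emit:
move_arm:
  commands:
    - [[0.001,-0.0003,0],0]
    - [[0.0002,0.0004,0],0]

```text
clock: 16.15
position: [0.5849, 0.0943, 0.0251]
eef_rot: [[0.961, -0.277, -0.005], [-0.277, -0.961, -0.001], [-0.005, 0.002, -1.0]]
force: [-11.5, -1.5, 9.7]
width: 0.433
```

```bash
python3 -c "from h import *;st()"
```

```text
t 16.15 g [-64.39  -0.32  25.09] yaw -0.01 Fg [-10.66  -4.61   9.7 ] M [-0.163  2.524 -0.13 ] w 38.15
```

Emit:
move_arm:
  commands:
    - [[0,0,0],0]
    - [[0,0,0],0]
    - [[0,0,0],0]
    - [[0,0,0],0]
  claw: 0.4

```text
clock: 16.65
position: [0.5881, 0.0943, 0.0253]
eef_rot: [[0.961, -0.278, 0.0], [-0.278, -0.961, 0.0], [0.0, -0.0, -1.0]]
force: [0.5, -0.0, 0.9]
width: 0.598
```

```bash
python3 - <<'E'
from h import *
import pickle
s=st()
d={n:get_image(n) for n in("scene","top")};pickle.dump(d,open("im7.pkl","wb"))
S=d["scene"];f=frame(G0[:2],np.radians(-16.1))
for nm,a,b in[("plateR",(-100,-19,40),(-40,-19,40)),("plateRbot",(-100,-19,30),(-40,-19,30)),("back",(-105,17,40),(-105,-17,40)),("baseRbot",(-90,-45,0),(0,-45,0)),("baseR",(-90,-45,18),(0,-45,18))]:
  print(nm,edge(S,f(*np.array(a)/1000),f(*np.array(b)/1000)))
E
```

```text
t 16.65 g [-61.43   0.63  25.27] yaw -0.01 Fg [0.54 0.11 0.87] M [0.036 0.027 0.007] w 52.6
plateR (array([ 0.00180577, -0.00156095]), np.int64(17), np.float64(0.000822520390256402))
plateRbot (array([0.00296237, 0.00137425]), np.int64(21), np.float64(0.0007121873941272353))
back (array([-0.00092856,  0.00132725]), np.int64(8), np.float64(0.0009785192895390466))
baseRbot (array([0.00428501, 0.00390699]), np.int64(25), np.float64(0.00047030203061437006))
baseR (array([6.68131868e-05, 9.31868132e-05]), np.int64(25), np.float64(0.0004381780460041333))
```

Emit:
move_arm:
  commands:
    - [[-0.0128,0.0037,0],0]
    - [[-0.0192,0.0055,0],0]
    - [[-0.0192,0.0055,0.01],0]
    - [[-0.01,0,0.03],0]
    - [[-0.02,0,0.05],0]
    - [[-0.02,0,0.05],0]
    - [[0,0,0.04],0]
    - [[0,0,0.015],0]
    - [[0,0,0],0]

```text
clock: 17.88
position: [0.4866, 0.1091, 0.2204]
eef_rot: [[0.961, -0.277, 0.001], [-0.277, -0.961, 0.0], [0.001, -0.0, -1.0]]
force: [-0.1, -0.1, -0.2]
width: 0.604
```

```bash
python3 - <<'E'
from h import *
import pickle
s=st();print(s["joints"].round(1),s["position"])
d={n:get_image(n) for n in("scene","top")};pickle.dump(d,open("im8.pkl","wb"))
a=cv2.resize(d["scene"]["pixels"][180:250,260:315],None,fx=7,fy=7,interpolation=cv2.INTER_CUBIC)
b=cv2.resize(d["top"]["pixels"][125:195,215:270],None,fx=7,fy=7,interpolation=cv2.INTER_CUBIC)
cv2.imwrite("pics/c9.png",np.clip(np.hstack([a,b])*1.5,0,255).astype(np.uint8))
E
```

```text
t 17.88 g [-163.02  -13.29  220.41] yaw -0.01 Fg [-0.05 -0.13 -0.24] M [ 0.089 -0.017  0.045] w 53.13
[  -6.5   12.1  -13.6  108.1    3.3   60.1 -127.6] [0.48658534 0.10913932 0.22041076]
```

View pics/c9.png

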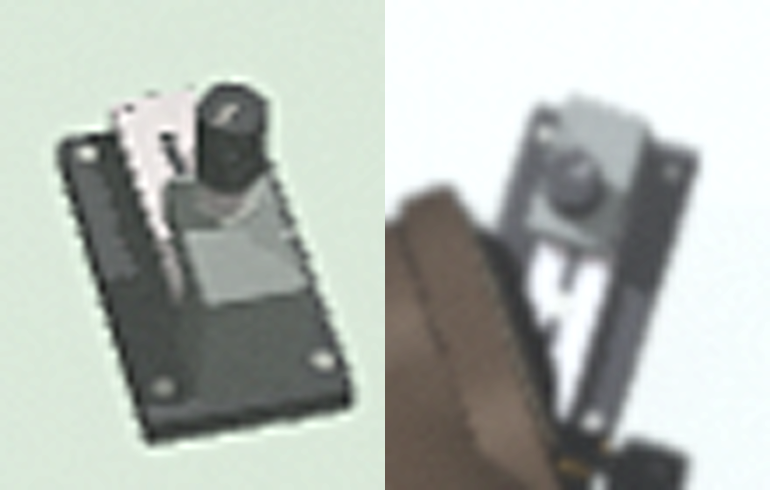

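```bash
python3 - <<'E'
from h import *
import pickle
d=pickle.load(open("im8.pkl","rb"));S,T=d["scene"],d["top"]
us=(260+237/7-.4,180+107/7-.4);ut=(215+190/7-.4,125+178/7-.4)
w,e=tri(S,us,T,ut);print(w,e,"g",GM.T@(w-G0)*1000)
for z in(.12,.13,.14):print(z,proj(S,G0+[0,0,z]),proj(T,G0+[0,0,z]),us,ut)
f=frame(G0[:2],np.radians(-16.1));A=lambda a:f(*np.array(a)/1000)
for nm,im,a,b in[("T plateR",T,(-95,-19,40),(-25,-19,40)),("T plateL",T,(-60,19,40),(-25,19,40)),("T baseR",T,(-95,-45,0),(0,-45,0)),("T baseL",T,(-60,45,18),(0,45,18)),("S plateL back",S,(-105,17,40),(-105,-17,40)),("S plateR",S,(-100,-19,40),(-20,-19,40)),("S baseRb",S,(-100,-45,0),(0,-45,0)),("S baseRt",S,(-100,-45,18),(0,-45,18)),("S baseL",S,(-95,45,18),(-60,45,18)),
 ("S armtopB",S,(50,20,80),(50,-20,80)),("S armR",S,(5,-22,80),(45,-22,80))]:
  o,k,s=edge(im,A(a),A(b),r=.006);print(nm,(o*1000).round(2),k,round(s*1e3,2))
E
```

```text
[0.64676185 0.07776113 0.13395991] 0.008068413110550515 g [ -0.42699757   0.98119773 133.95991133]
0.12 (np.float64(291.4464073291711), np.float64(198.78726950401332)) (np.float64(241.23374198401837), np.float64(150.33552746978506)) (293.45714285714286, 194.88571428571427) (241.74285714285713, 150.0285714285714)
0.13 (np.float64(291.6247900342175), np.float64(196.26297902719617)) (np.float64(241.0480171014976), np.float64(149.68526948077985)) (293.45714285714286, 194.88571428571427) (241.74285714285713, 150.0285714285714)
0.14 (np.float64(291.8050433700569), np.float64(193.70908927462523)) (np.float64(240.85949447032152), np.float64(149.02519734304693)) (293.45714285714286, 194.88571428571427) (241.74285714285713, 150.0285714285714)
T plateR [-3.79 -3.05] 22 0.31
T plateL [-4.76 -2.07] 22 0.67
T baseR [-1.24 -0.39] 25 0.54
T baseL [-2.14 -1.93] 15 1.05
S plateL back [0.97 4.31] 17 1.04
S plateR [-0.53 -0.76] 24 0.59
S baseRb [3.69 3.77] 25 0.4
S baseRt [ 0.04 -0.04] 25 0.49
S baseL [2.63 1.32] 23 0.78
S armtopB [1.86 1.34] 25 0.65
S armR [3.5  2.99] 15 0.25
```

```bash
python3 - <<'E'
from h import *
import pickle
d0=pickle.load(open("im0.pkl","rb"));d=pickle.load(open("im8.pkl","rb"))
f=frame(G0[:2],np.radians(-16.1))
def prof(im,x0,x1,z,ys):
    g=cv2.cvtColor(im["pixels"],cv2.COLOR_BGR2GRAY).astype(float);out=0
    xs=np.arange(x0,x1+.1,3)
    for x in xs:
        uv=np.array([proj(im,f(x/1e3,y/1e3,z/1e3)) for y in ys]);out=out+map_coordinates(g,[uv[:,1],uv[:,0]],order=1)
    return out/len(xs)
def crossings(p,ys):
    m=(p.max()+p.min())/2;i=np.where(np.diff(p>m))[0];return [round(float(ys[k]+(m-p[k])/(p[k+1]-p[k])*(ys[k+1]-ys[k])),2) for k in i]
ys=np.arange(-30,30.1,.5)
yl=np.arange(-58,-35,.5)
yL=np.arange(36,58,.5)
for rng in((-40,-26),(-60,-45),(-80,-65),(-98,-85)):
  print(rng)
  for n in("top","scene"):
    print(n,"bed z30",crossings(prof(d0[n],*rng,30,ys),ys),"plate z40",crossings(prof(d[n],*rng,40,ys),ys),"z30",crossings(prof(d[n],*rng,30,ys),ys))
    for nm,D in(("d0",d0),("d8",d)):print("  base R z0",nm,crossings(prof(D[n],*rng,0,yl),yl),"L z18",crossings(prof(D[n],*rng,18,yL),yL))
print(prof(d["top"],-40,-26,40,np.arange(-30,31,2)).round())
print(prof(d["scene"],-90,-60,40,np.arange(-30,31,2)).round())
E
```

```text
(-40, -26)
top bed z30 [-15.72, 14.2] plate z40 [-22.95, 16.47] z30 [-22.0, 17.56]
  base R z0 d0 [-45.8] L z18 [42.98]
  base R z0 d8 [-45.75] L z18 [42.86]
scene bed z30 [-12.82, -9.45, -4.33] plate z40 [-19.55, -12.48, 22.94] z30 [-16.86, -10.32, 13.0]
  base R z0 d0 [-41.03] L z18 [47.24]
  base R z0 d8 [-41.02] L z18 [47.27]
(-60, -45)
top bed z30 [-15.65, 14.23] plate z40 [-23.07, 7.83] z30 [-22.1, 7.93]
  base R z0 d0 [-45.94] L z18 [43.14]
  base R z0 d8 [-45.86] L z18 [40.7, 48.79, 53.49]
scene bed z30 [-13.52, -6.34, 6.8, 7.04] plate z40 [-19.55, -4.27] z30 [-16.84, -7.7]
  base R z0 d0 [-41.16] L z18 [47.29]
  base R z0 d8 [-41.16] L z18 [47.25]
(-80, -65)
top bed z30 [-16.03, 14.43] plate z40 [-23.77, -8.09] z30 [-22.81, -7.47]
  base R z0 d0 [-46.09] L z18 [43.45]
  base R z0 d8 [-46.05] L z18 [47.61]
scene bed z30 [-13.49, 10.53] plate z40 [-20.0, -2.68, 2.27, 10.88] z30 [-17.14, 0.19, 5.7, 10.77]
  base R z0 d0 [-41.01] L z18 [46.22]
  base R z0 d8 [-41.0] L z18 [46.24]
(-98, -85)
top bed z30 [-15.71, 14.11] plate z40 [-24.66, -15.32] z30 [-23.69, -14.52]
  base R z0 d0 [-46.1] L z18 [44.45]
  base R z0 d8 [-45.41] L z18 [38.2, 53.12]
scene bed z30 [-29.71, -13.6, 16.43] plate z40 [16.07] z30 [-17.35, 16.36]
  base R z0 d0 [-41.16] L z18 [50.08]
  base R z0 d8 [-41.16] L z18 [50.18]
[ 55.  57.  69.  91. 121. 147. 163. 169. 170. 167. 160. 145. 124. 111.
 112. 128. 147. 161. 167. 169. 166. 159. 141. 113.  86.  65.  55.  50.
  47.  45.  43.]
[ 62.  64.  62.  59.  67.  97. 132. 154. 156. 154. 154. 155. 151. 135.
 106.  93. 108. 131. 143. 137. 116.  90.  65.  48.  46.  50.  55.  60.
  64.  66.  65.]
```

Numeric profiles in both views agree: relative to the bed, the plate sits about 2 mm towards -y and is yawed by about 0.5°. My gauge frame was off laterally by that much. I'll regrasp and correct it.

Emit:
move_arm:
  commands:
    - [[0.0182,-0.0006,-0.03],0]
    - [[0.0182,-0.0006,-0.05],0]
    - [[0.0182,-0.0007,-0.05],0]
    - [[0,0,-0.045],0]
    - [[0,0,-0.017],0]
    - [[0,0,-0.003],0]
    - [[0.0106,-0.003,0],0]
    - [[0.0106,-0.003,0],0]
    - [[0.0106,-0.0031,0],0]
    - [[0.0105,-0.0031,0],0]
    - [[0,0,0],0]

```text
clock: 19.35
position: [0.5845, 0.0944, 0.0254]
eef_rot: [[0.96, -0.279, 0.001], [-0.279, -0.96, -0.0], [0.001, -0.0, -1.0]]
force: [0.0, -0.7, -0.4]
width: 0.604
```

```bash
python3 -c "from h import *;st()"
```

```text
t 19.35 g [-64.83  -0.34  25.39] yaw -0.07 Fg [ 0.22 -0.68 -0.41] M [0.047 0.012 0.055] w 53.14
```

Emit:
move_arm:
  commands:
    - [[0,0,0],0]
    - [[0,0,0],0]
    - [[0,0,0],0]
    - [[0,0,0],0]
    - [[0,0,0],0]
  claw: 1
  squeeze: 20

```text
clock: 19.98
position: [0.5831, 0.0951, 0.0251]
eef_rot: [[0.961, -0.277, -0.001], [-0.277, -0.961, -0.0], [-0.001, 0.0, -1.0]]
force: [-2.2, 0.6, -0.1]
width: 0.432
```

```bash
python3 -c "from h import *;st()"
```

```text
t 19.98 g [-6.643e+01 -6.000e-02  2.514e+01] yaw 0.0 Fg [-2.25 -0.03 -0.09] M [ 0.222  0.326 -0.   ] w 38.04
```

Emit:
move_arm:
  commands:
    - [[-0.0019,0.0006,0],0]
    - [[0.0003,0.0011,0],-0.004]
    - [[0.0003,0.001,0],-0.003]
    - [[0,0,0],0]
    - [[0.001,-0.0003,0],0]
    - [[0.001,-0.0003,0],0]

```text
clock: 20.72
position: [0.5838, 0.0971, 0.0251]
eef_rot: [[0.959, -0.284, -0.001], [-0.284, -0.959, 0.0], [-0.001, 0.0, -1.0]]
force: [-3.6, 0.3, 1.6]
width: 0.432
```

```bash
python3 -c "from h import *;st()"
```

```text
t 20.73 g [-66.25   2.14  25.15] yaw -0.41 Fg [-3.5  -0.72  1.59] M [ 0.204  0.716 -0.014] w 37.99
```

Emit:
move_arm:
  commands:
    - [[0.001,-0.0003,0],0]
    - [[0.001,-0.0003,0],0]

```text
clock: 20.98
position: [0.5839, 0.0971, 0.0251]
eef_rot: [[0.959, -0.284, -0.004], [-0.284, -0.959, 0.0], [-0.004, 0.001, -1.0]]
force: [-10.1, 2.0, 8.1]
width: 0.435
```

```bash
python3 -c "from h import *;st()"
```

```text
t 20.98 g [-66.2    2.12  25.09] yaw -0.38 Fg [-10.27  -0.91   8.08] M [ 0.604  2.269 -0.071] w 38.26
```

Emit:
move_arm:
  commands:
    - [[-0.001,0.0003,0],0]
    - [[0,0,0],0]
    - [[0,0,0],0]
    - [[0,0,0],0]
    - [[0,0,0],0]
  claw: 0.4

```text
clock: 21.6
position: [0.5853, 0.0967, 0.0253]
eef_rot: [[0.959, -0.284, 0.0], [-0.284, -0.959, -0.0], [0.0, 0.0, -1.0]]
force: [1.1, -0.8, -0.3]
width: 0.604
```

Emit:
move_arm:
  commands:
    - [[-0.0144,0.0042,0],0]
    - [[-0.0192,0.0055,0],0]
    - [[-0.0192,0.0055,0.01],0]
    - [[-0.02,0.02,0.03],0]
    - [[-0.02,0.03,0.05],0]
    - [[-0.02,0.03,0.05],0]
    - [[0,0.03,0.04],0]
    - [[0,0,0.015],0]
    - [[0,0,0],0]

```text
clock: 22.72
position: [0.4722, 0.2214, 0.2205]
eef_rot: [[0.959, -0.284, 0.001], [-0.284, -0.959, -0.0], [0.001, -0.0, -1.0]]
force: [-0.7, -0.2, -0.1]
width: 0.599
```

```bash
cat > chk.py <<'E'
from h import *
import pickle,sys
d0=pickle.load(open("im0.pkl","rb"));s=st();print(s["joints"].round(1),s["position"])
d={n:get_image(n) for n in("scene","top")};pickle.dump(d,open(sys.argv[1],"wb"))
f=frame(G0[:2],np.radians(-16.1))
def prof(im,x0,x1,z,ys):
    g=cv2.cvtColor(im["pixels"],cv2.COLOR_BGR2GRAY).astype(float);out=0;xs=np.arange(x0,x1+.1,3)
    for x in xs:
        uv=np.array([proj(im,f(x/1e3,y/1e3,z/1e3)) for y in ys]);out=out+map_coordinates(g,[uv[:,1],uv[:,0]],order=1)
    return out/len(xs)
def cr(p,ys,m=105):
    i=np.where(np.diff(p>m))[0];return [round(float(ys[k]+(m-p[k])/(p[k+1]-p[k])*.5),2) for k in i]
ys=np.arange(-32,30.1,.5)
for rng in((-38,-26),(-50,-38),(-62,-50),(-74,-62),(-86,-74),(-98,-86)):
    print(rng,"top bed",cr(prof(d0["top"],*rng,30,ys),ys),"plate",cr(prof(d["top"],*rng,40,ys),ys),"scene bed",cr(prof(d0["scene"],*rng,30,ys),ys),"plate",cr(prof(d["scene"],*rng,40,ys),ys))
E
python3 chk.py im9.pkl
```

```text
t 22.73 g [-207.92   90.54  220.5 ] yaw -0.42 Fg [-0.59 -0.34 -0.09] M [ 0.001 -0.035 -0.031] w 52.73
[ -17.9   14.5  -15.   105.1    4.3   60.9 -141.1] [0.47224494 0.22135039 0.2204981 ]
(-38, -26) top bed [-15.57, 14.16] plate [-21.11, 19.05] scene bed [] plate [-16.69, -13.09, 26.77, 28.44]
(-50, -38) top bed [-15.77, 14.32] plate [-21.23, 19.0] scene bed [] plate [-17.02, -10.6]
(-62, -50) top bed [-15.73, 14.48] plate [-21.08, 18.85] scene bed [-11.98, -7.91] plate [-17.07, -0.67]
(-74, -62) top bed [-15.92, 14.48] plate [-21.07, -2.44, -0.28, 18.83] scene bed [-12.03, 8.42] plate [-17.1, -0.42]
(-86, -74) top bed [-15.83, 14.3] plate [-21.27, 18.8] scene bed [-11.84, 11.75] plate [-17.31, 12.58]
(-98, -86) top bed [-15.73, 14.13] plate [-21.3, 18.65] scene bed [-11.78, 15.5] plate [16.16]
```

The plate is now within about 0.4 mm of the bed's centreline and 0.25° of square, pushed home with 10 N. Next I wind the wrist counter-clockwise on the way to the cap, so there is enough clockwise travel.

Emit:
move_arm:
  commands:
    - [[0.0146,-0.0119,0],0.18]
    - [[0.0146,-0.0119,0],0.18]
    - [[0.0146,-0.0119,0],0.18]
    - [[0.0146,-0.0119,0],0.18]
    - [[0.0146,-0.0119,0],0.18]
    - [[0.0146,-0.0119,0],0.18]
    - [[0.0146,-0.0119,0],0.18]
    - [[0.0146,-0.0119,0],0.18]
    - [[0.0146,-0.0119,0],0.18]
    - [[0.0146,-0.0119,0],0.18]
    - [[0.0145,-0.0117,0],0.18]
    - [[0.0145,-0.0117,0],0.18]
  claw: 0

```text
clock: 24.32
position: [0.6469, 0.0777, 0.2177]
eef_rot: [[-0.301, 0.954, -0.004], [0.954, 0.301, -0.001], [0.001, -0.004, -1.0]]
force: [0.2, -0.4, 0.2]
width: 0.997
```

Emit:
move_arm:
  commands:
    - [[0,0,0],0.18]
    - [[0,0,0],0.18]
    - [[0,0,0],0.18]
    - [[0,0,0],0.18]
    - [[0,0,0],0.18]
    - [[0,0,0],0.18]
    - [[0,0,0],0.18]
    - [[0,0,0],0.18]
    - [[0,0,0],0.18]
    - [[0,0,0],0.18]
    - [[0,0,0],0.18]
    - [[0,0,0],0.18]

```text
clock: 25.82
position: [0.6466, 0.0782, 0.2178]
eef_rot: [[-0.625, -0.78, -0.003], [-0.78, 0.625, -0.0], [0.002, 0.002, -1.0]]
force: [0.2, 0.5, 0.2]
width: 0.995
```

```bash
python3 -c "
from h import *
s=st();print(s['joints'].round(1),s['position'])"
```

```text
t 25.82 g [ -0.72   1.35 217.83] yaw -112.61 Fg [0.04 0.5  0.2 ] M [ 0.034 -0.101 -0.058] w 87.57
[ 25.4  38.7 -59.2  84.9  33.6  75.7 104.6] [0.64658095 0.07820151 0.21782658]
```

Emit:
move_arm:
  commands:
    - [[0.0006,0.0008,-0.02],0]
    - [[0,0,-0.03],0]
    - [[0,0,-0.03],0]
    - [[0,0,-0.02],0]
    - [[0,0,-0.012],0]
    - [[0,0,-0.005],0]
    - [[0,0,0],0]
    - [[0,0,0],0]

```text
clock: 26.82
position: [0.6485, 0.0805, 0.1042]
eef_rot: [[-0.629, -0.777, 0.001], [-0.777, 0.629, 0.0], [-0.001, -0.001, -1.0]]
force: [0.3, -0.4, -0.4]
width: 1.001
```

```bash
python3 - <<'E'
from h import *
import pickle
s=st();print(s["joints"].round(1),s["position"],s["force"])
d={n:get_image(n) for n in("scene","top")};pickle.dump(d,open("im10.pkl","wb"))
im=d["scene"];x,y=250,165
cv2.imwrite("pics/c10.png",np.clip(cv2.resize(im["pixels"][y:y+70,x:x+90],None,fx=8,fy=8,interpolation=cv2.INTER_CUBIC)*1.5,0,255).astype(np.uint8))
E
```

```text
t 26.82 g [  0.46   4.12 104.16] yaw -112.91 Fg [ 0.45 -0.33 -0.4 ] M [ 0.121 -0.077 -0.007] w 88.11
[ 23.4  44.6 -55.1  91.4  39.4  65.2  99.8] [0.64848155 0.08052884 0.10415662] [ 0.34129963 -0.44715661 -0.40219541]
```

View pics/c10.png

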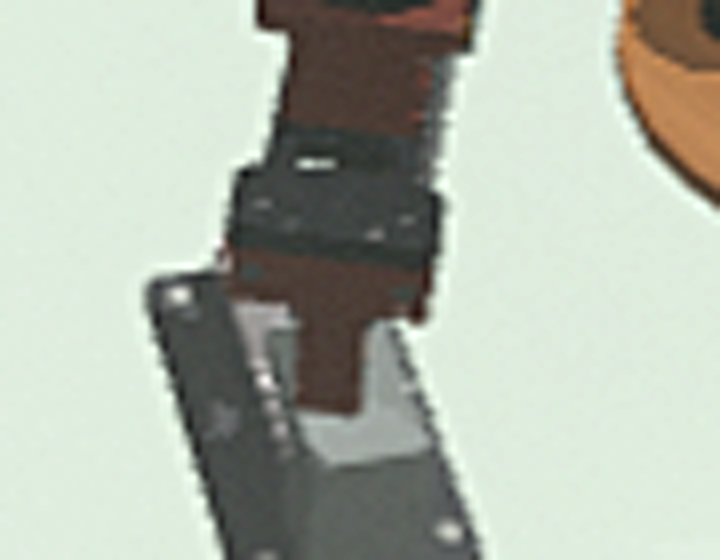

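Emit:
move_arm:
  commands:
    - [[-0.0013,-0.0015,-0.002],0]
    - [[0,0,0],0]
    - [[0,0,0],0]

```text
clock: 27.3
position: [0.6467, 0.0788, 0.1013]
eef_rot: [[-0.629, -0.777, 0.0], [-0.777, 0.629, 0.0], [-0.0, -0.0, -1.0]]
force: [0.4, 0.3, 0.2]
width: 1.003
```

Emit:
move_arm:
  commands:
    - [[0,0,0],0]
    - [[0,0,0],0]
    - [[0,0,0],0]
    - [[0,0,0],0]
    - [[0,0,0],0]
    - [[0,0,0],0]
  claw: 1
  squeeze: 10

```text
clock: 28.05
position: [0.6467, 0.0788, 0.1012]
eef_rot: [[-0.629, -0.777, -0.0], [-0.777, 0.629, 0.0], [0.0, 0.0, -1.0]]
force: [0.3, 0.5, 0.2]
width: 0.357
```

```bash
python3 -c "
from h import *
s=st();print(s['position'],s['force'],'tool F',s['eef_rot'].T@s['force'])"
```

```text
t 28.05 g [ -0.79   2.   101.23] yaw -112.89 Fg [0.13 0.52 0.24] M [ 0.115 -0.084  0.02 ] w 31.38
[0.64669572 0.07884462 0.10123012] [0.27274034 0.46018862 0.24439077] tool F [-0.52928222  0.07761407 -0.24438513]
```

Emit:
move_arm:
  commands:
    - [[0,0,0],0]
    - [[0,0,0],0]
    - [[0,0,0],0]

```text
clock: 28.42
position: [0.6469, 0.0787, 0.1013]
eef_rot: [[-0.629, -0.777, 0.0], [-0.777, 0.629, -0.0], [-0.0, -0.0, -1.0]]
force: [1.3, -1.3, -0.4]
width: 0.317
```

```bash
python3 -c "
from h import *
s=st();print(s['position'],s['force'],'tool F',s['eef_rot'].T@s['force'])"
```

```text
t 28.43 g [ -0.54   1.89 101.33] yaw -112.9 Fg [ 1.58 -0.87 -0.38] M [ 0.005 -0.355 -0.039] w 27.89
[0.64690118 0.07866783 0.10132613] [ 1.27373524 -1.27743735 -0.37923635] tool F [ 0.19106065 -1.79368373  0.37981883]
```

Emit:
move_arm:
  commands:
    - [[0.0002,-0.0002,0],0]
    - [[0,0,0],0]
    - [[0,0,-0.0002],-0.08]
    - [[0,0,-0.0002],-0.08]
    - [[0,0,-0.0002],-0.08]
  squeeze: 20

```text
clock: 29.05
position: [0.6468, 0.0787, 0.1007]
eef_rot: [[-0.797, -0.603, -0.0], [-0.603, 0.797, 0.0], [-0.0, 0.0, -1.0]]
force: [0.5, -0.4, 0.7]
width: 0.315
```

```bash
cat > st2.py <<'E'
from h import *
s=st();g=s["position"];print(g.round(5),'tool F',(s['eef_rot'].T@s['force']).round(2),"J7",s["joints"][6].round(1),s["joint_efforts"][6].round(4))
E
python3 st2.py
```

```text
t 29.05 g [ -0.61   1.93 100.66] yaw -126.79 Fg [ 0.6  -0.23  0.74] M [ 0.016 -0.162  0.042] w 27.75
[0.64685 0.07873 0.10066] tool F [-0.17 -0.62 -0.74] J7 87.5 0.8758
```

Emit:
move_arm:
  commands:
    - [[0,0,-0.00025],-0.1]
    - [[0,0,-0.00026],-0.1]
    - [[0,0,-0.00025],-0.1]
    - [[0,0,-0.00026],-0.1]

```text
clock: 29.55
position: [0.6468, 0.0789, 0.0997]
eef_rot: [[-0.97, -0.245, -0.0], [-0.245, 0.97, 0.0], [0.0, 0.0, -1.0]]
force: [0.7, 0.2, 0.2]
width: 0.317
```

```bash
python3 st2.py
```

```text
t 29.55 g [-0.71  2.06 99.66] yaw -149.73 Fg [0.63 0.38 0.18] M [ 0.12  -0.193  0.034] w 27.89
[0.64679 0.07887 0.09966] tool F [-0.74  0.01 -0.18] J7 67.2 1.1021
```

Emit:
move_arm:
  commands:
    - [[0,0,-0.00025],-0.1]
    - [[0,0,-0.00026],-0.1]
    - [[0,0,-0.00025],-0.1]

```text
clock: 29.92
position: [0.6468, 0.0791, 0.0989]
eef_rot: [[-0.999, 0.053, -0.0], [0.053, 0.999, 0.001], [0.0, 0.001, -1.0]]
force: [-0.0, -0.4, 0.2]
width: 0.316
```

```bash
python3 st2.py
```

```text
t 29.93 g [-0.74  2.24 98.9 ] yaw 193.08 Fg [ 0.08 -0.41  0.21] M [ 0.142 -0.29   0.083] w 27.83
[0.64681 0.07906 0.0989 ] tool F [ 0.01 -0.42 -0.21] J7 52.0 1.0974
```

Emit:
move_arm:
  commands:
    - [[0,0,-0.00025],-0.1]
    - [[0,0,-0.00026],-0.1]

```text
clock: 30.18
position: [0.6468, 0.0791, 0.0984]
eef_rot: [[-0.968, 0.25, 0.0], [0.25, 0.968, 0.001], [0.0, 0.001, -1.0]]
force: [0.4, 0.2, -0.5]
width: 0.318
```

```bash
python3 st2.py
```

```text
t 30.18 g [-0.74  2.32 98.38] yaw 181.63 Fg [ 0.29  0.27 -0.5 ] M [ 0.175 -0.287  0.055] w 28.01
[0.64683 0.07914 0.09838] tool F [-0.3   0.26  0.51] J7 42.0 1.0956
```

Emit:
move_arm:
  commands:
    - [[0,0,-0.00025],-0.1]
    - [[0,0,-0.00026],-0.1]

```text
clock: 30.42
position: [0.6469, 0.0792, 0.0979]
eef_rot: [[-0.899, 0.437, 0.0], [0.437, 0.899, 0.001], [0.0, 0.001, -1.0]]
force: [1.0, 1.0, -0.9]
width: 0.315
```

```bash
python3 st2.py
```

```text
t 30.43 g [-0.69  2.4  97.91] yaw 170.17 Fg [ 0.64  1.23 -0.89] M [ 0.144 -0.344  0.038] w 27.69
[0.6469  0.0792  0.09791] tool F [-0.42  1.32  0.89] J7 31.9 1.0924
```

Emit:
move_arm:
  commands:
    - [[0,0,-0.00025],-0.1]
    - [[0,0,-0.00026],-0.1]

```text
clock: 30.68
position: [0.6469, 0.0793, 0.0974]
eef_rot: [[-0.795, 0.607, 0.0], [0.607, 0.795, 0.001], [0.0, 0.001, -1.0]]
force: [2.1, 0.6, -0.5]
width: 0.313
```

```bash
python3 st2.py
```

```text
t 30.68 g [-0.68  2.47 97.38] yaw 158.71 Fg [ 1.82  1.13 -0.55] M [ 0.23  -0.443  0.035] w 27.55
[0.64693 0.07926 0.09738] tool F [-1.28  1.71  0.55] J7 21.9 1.0898
```

Emit:
move_arm:
  commands:
    - [[0.0001,0.0001,-0.0003],-0.1]
    - [[0.0001,0,-0.00028],-0.1]

```text
clock: 30.92
position: [0.6471, 0.0793, 0.0968]
eef_rot: [[-0.658, 0.753, 0.0], [0.753, 0.658, 0.001], [0.0, 0.001, -1.0]]
force: [0.9, 0.5, 0.3]
width: 0.316
```

```bash
python3 st2.py
```

```text
t 30.93 g [-0.58  2.58 96.84] yaw 147.26 Fg [0.73 0.68 0.27] M [ 0.066 -0.211  0.092] w 27.84
[0.64706 0.07934 0.09684] tool F [-0.24  0.97 -0.27] J7 11.9 1.0893
```

Emit:
move_arm:
  commands:
    - [[0,0,-0.00026],-0.1]
    - [[0,0,-0.00025],-0.1]

```text
clock: 31.18
position: [0.6471, 0.0794, 0.0964]
eef_rot: [[-0.495, 0.869, 0.0], [0.869, 0.495, 0.001], [0.0, 0.001, -1.0]]
force: [-0.1, 0.2, -0.2]
width: 0.317
```

```bash
python3 st2.py
```

```text
t 31.18 g [-0.52  2.66 96.35] yaw 135.8 Fg [-0.17  0.12 -0.19] M [ 0.159 -0.301  0.008] w 27.86
[0.64714 0.0794  0.09635] tool F [ 0.21 -0.03  0.19] J7 1.9 1.0879
```

Emit:
move_arm:
  commands:
    - [[0,0,-0.00026],-0.1]
    - [[0,0,-0.00025],-0.1]

```text
clock: 31.42
position: [0.6472, 0.0794, 0.0959]
eef_rot: [[-0.313, 0.95, 0.001], [0.95, 0.313, 0.001], [0.001, 0.001, -1.0]]
force: [0.7, 0.3, -0.7]
width: 0.318
```

```bash
python3 st2.py
```

```text
t 31.43 g [-0.43  2.68 95.86] yaw 124.34 Fg [ 0.62  0.52 -0.7 ] M [ 0.08  -0.402  0.117] w 27.99
[0.64724 0.07939 0.09586] tool F [0.07 0.81 0.7 ] J7 -8.1 1.0861
```

Emit:
move_arm:
  commands:
    - [[0,0,-0.00027],-0.1]
    - [[0,0,-0.00026],-0.1]

```text
clock: 31.68
position: [0.6473, 0.0794, 0.0953]
eef_rot: [[-0.118, 0.993, 0.001], [0.993, 0.118, 0.001], [0.001, 0.001, -1.0]]
force: [1.0, 0.3, -0.3]
width: 0.315
```

```bash
python3 st2.py
```

```text
t 31.68 g [-0.35  2.71 95.32] yaw 112.88 Fg [ 0.84  0.56 -0.3 ] M [ 0.084 -0.469  0.03 ] w 27.69
[0.64731 0.0794  0.09532] tool F [0.19 0.99 0.3 ] J7 -18.1 1.0847
```

Emit:
move_arm:
  commands:
    - [[0,0,-0.00026],-0.1]
    - [[0,0,-0.00026],-0.1]

```text
clock: 31.92
position: [0.6474, 0.0794, 0.0948]
eef_rot: [[0.081, 0.997, 0.001], [0.997, -0.081, 0.001], [0.001, 0.001, -1.0]]
force: [0.7, 0.6, -0.2]
width: 0.312
```

```bash
python3 st2.py
```

```text
t 31.93 g [-0.27  2.74 94.85] yaw 101.43 Fg [ 0.56  0.75 -0.23] M [-0.039 -0.457  0.083] w 27.49
[0.6474  0.0794  0.09485] tool F [0.62 0.7  0.24] J7 -28.0 1.0829
```

Emit:
move_arm:
  commands:
    - [[0,0,-0.00026],-0.1]
    - [[0,0,-0.00025],-0.1]

```text
clock: 32.17
position: [0.6475, 0.0793, 0.0944]
eef_rot: [[0.278, 0.961, 0.001], [0.961, -0.278, 0.001], [0.001, 0.001, -1.0]]
force: [2.0, -0.3, 1.4]
width: 0.314
```

```bash
python3 st2.py
```

```text
t 32.17 g [-0.19  2.7  94.41] yaw 89.96 Fg [2.02 0.25 1.36] M [-0.055 -0.411  0.161] w 27.63
[0.64746 0.07934 0.09441] tool F [ 0.26  2.02 -1.35] J7 -38.0 1.0488
```

J7's effort stepped by 0.034 N m and the cap stopped sinking (+1.4 N), which are the signs of slipping. I'll make one small turn without sinking to confirm.

Emit:
move_arm:
  commands:
    - [[0,0,0.0001],-0.05]
    - [[0,0,0],-0.03]

```text
clock: 32.42
position: [0.6474, 0.0792, 0.0944]
eef_rot: [[0.352, 0.936, 0.001], [0.936, -0.352, 0.001], [0.001, 0.001, -1.0]]
force: [2.7, 0.1, -0.2]
width: 0.31
```

```bash
python3 st2.py
```

```text
t 32.42 g [-0.2   2.6  94.42] yaw 85.5 Fg [ 2.56  0.82 -0.18] M [ 0.086 -0.573  0.078] w 27.31
[0.64743 0.07925 0.09442] tool F [1.01 2.49 0.18] J7 -41.9 0.0849
```

Emit:
move_arm:
  commands:
    - [[0.0001,0,0],-0.1]
    - [[0.0001,0,0],-0.1]

```text
clock: 32.67
position: [0.6476, 0.0792, 0.0944]
eef_rot: [[0.533, 0.846, 0.001], [0.846, -0.533, 0.001], [0.001, 0.0, -1.0]]
force: [1.5, 0.3, 0.0]
width: 0.315
```

```bash
python3 st2.py
```

```text
t 32.67 g [-6.000e-02  2.610e+00  9.441e+01] yaw 73.92 Fg [1.34 0.71 0.05] M [ 0.118 -0.435  0.082] w 27.7
[0.64757 0.07922 0.09441] tool F [ 1.06  1.09 -0.04] J7 -51.9 1.0561
```

The cap slips at zero vertical force with no sinking, after 6.9 mm of travel and about 0.35 rad of slip. Now I release and retreat straight up.

Emit:
move_arm:
  commands:
    - [[0,0,0],0]
    - [[0,0,0],0]
    - [[0,0,0],0]
    - [[0,0,0],0]
    - [[0,0,0],0]
    - [[0,0,0.01],0]
    - [[0,0,0.03],0]
    - [[0,0,0.04],0]
    - [[0,0,0.04],0]
    - [[-0.03,0.03,0.01],0]
    - [[-0.04,0.04,0],0]
    - [[-0.04,0.04,0],0]
  claw: 0.3

```text
clock: 34.17
position: [0.5363, 0.1898, 0.2254]
eef_rot: [[0.531, 0.848, 0.001], [0.848, -0.531, 0.001], [0.001, 0.001, -1.0]]
force: [0.3, 0.0, 0.1]
width: 0.697
```

Emit:
move_arm:
  commands:
    - [[-0.04,0.04,0],0]
    - [[-0.03,0.03,0],0]
    - [[0,0,0],0]
    - [[0,0,0],0]

```text
clock: 34.67
position: [0.468, 0.2582, 0.2249]
eef_rot: [[0.531, 0.848, 0.001], [0.848, -0.531, -0.0], [0.001, 0.001, -1.0]]
force: [0.3, -0.7, -0.4]
width: 0.703
```

```bash
python3 chk.py im11.pkl; python3 - <<'E'
from h import *
import pickle
a=pickle.load(open("im0.pkl","rb"))["scene"]["pixels"];b=pickle.load(open("im11.pkl","rb"))["scene"]["pixels"]
m=(cv2.GaussianBlur(cv2.absdiff(a,b),(5,5),0).max(2)>20).astype(np.uint8)
n,l,s,c=cv2.connectedComponentsWithStats(m)
print([r.tolist() for r in s[1:] if r[4]>12])
E
```

```text
t 34.67 g [-222.24  124.79  224.91] yaw 74.06 Fg [ 0.44 -0.56 -0.43] M [-0.08  -0.078 -0.005] w 61.86
[-15.7  16.3 -22.5 102.8   7.   62.3 -72.7] [0.46797834 0.25822631 0.22491096]
(-38, -26) top bed [-15.57, 14.16] plate [-21.09, 19.08] scene bed [] plate [-16.65, -13.15]
(-50, -38) top bed [-15.77, 14.32] plate [-21.21, 18.99] scene bed [] plate [-16.97, -10.64]
(-62, -50) top bed [-15.73, 14.48] plate [-21.14, 18.88] scene bed [-11.98, -7.91] plate [-17.02, -0.78]
(-74, -62) top bed [-15.92, 14.48] plate [-21.05, -2.36, -0.33, 18.89] scene bed [-12.03, 8.42] plate [-17.05, -0.46]
(-86, -74) top bed [-15.83, 14.3] plate [-21.29, 18.77] scene bed [-11.84, 11.75] plate [-17.23, 1.7, 2.59, 12.57]
(-98, -86) top bed [-15.73, 14.13] plate [-21.3, 18.66] scene bed [-11.78, 15.5] plate [18.65]
[[0, 0, 7, 7, 34], [118, 0, 80, 60, 2362], [292, 0, 54, 77, 1621], [176, 62, 11, 17, 46], [304, 75, 28, 48, 644], [199, 77, 5, 8, 27], [157, 78, 5, 7, 22], [0, 92, 38, 50, 805], [0, 170, 14, 11, 62], [220, 176, 9, 6, 37], [0, 180, 18, 18, 230], [277, 191, 22, 23, 168], [289, 206, 8, 4, 15], [155, 219, 12, 18, 75], [162, 239, 13, 7, 43]]
```

```bash
python3 - <<'E'
from h import *
import pickle
D0=pickle.load(open("im0.pkl","rb"));D1=pickle.load(open("im11.pkl","rb"))
for n,rs in(("scene",{"box":(200,172,36,28),"cap":(275,146,30,22),"blower":(258,258,32,38),"short":(160,256,26,26)}),("top",{"box":(262,216,32,22),"short":(333,155,24,24),"lenscap":(184,222,28,28)})):
  for k,(x,y,w,h) in rs.items():
    g=[cv2.cvtColor(D[n]["pixels"],cv2.COLOR_BGR2GRAY).astype(np.float32)[y:y+h,x:x+w] for D in(D0,D1)]
    print(n,k,cv2.phaseCorrelate(*g,cv2.createHanningWindow((w,h),5)),np.abs(g[0]-g[1]).max())
x,y,w,h=214,172,18,12
print(cv2.cvtColor(D0["scene"]["pixels"],6)[y:y+h,x:x+w]);print(cv2.cvtColor(D1["scene"]["pixels"],6)[y:y+h,x:x+w])
f=frame(G0[:2],np.radians(-16.1))
for nm,im,z in(("bed front",D0["top"],.030),("plate back",D1["top"],.040)):
  r=[];g=cv2.cvtColor(im["pixels"],6).astype(float);xs=np.arange(-118,-94,.5)
  for yy in(-12,-8,-4,0,4,8,12):
    uv=np.array([proj(im,f(x/1e3,yy/1e3-.001,z)) for x in xs]);p=map_coordinates(g,[uv[:,1],uv[:,0]],order=1);i=np.abs(np.gradient(gaussian_filter1d(p,2))).argmax();r.append(float(xs[i]))
  print(nm,r)
E
```

```text
scene box ((0.053888834699016286, 0.261762013262814), 0.9526910644990426) 69.0
scene cap ((0.018950837597545345, 0.015326157365514348), 0.9934050185812844) 6.0
scene blower ((-0.02257826662478024, 0.09378627583806676), 1.0021914577111601) 10.0
scene short ((0.651851631028709, 0.5702930361325524), 0.9806541314013865) 16.0
top box ((-0.11912828521094454, -0.09149756050328861), 0.7373837394018968) 49.0
top short ((-0.12114491707406927, -0.1287021358478082), 0.8441067470444573) 20.863533
top lenscap ((0.3420802396262701, -1.0087577668734191), 0.4099617714352078) 115.0
[[146 147 146 146 148 147 147 147 148 147 147 146 148 148 146 146 148 147]
 [147 147 149 147 146 147 146 147 147 147 147 147 148 147 147 147 147 146]
 [148 147 147 147 148 148 148 146 147 147 148 146 146 147 148 147 148 147]
 [146 147 147 148 147 148 147 148 147 148 148 146 147 147 146 148 146 148]
 [147 147 147 148 147 148 147 148 139 129 151 150 147 148 148 146 147 148]
 [147 146 147 148 147 149 141 139 154 151 152 150 147 147 146 148 147 147]
 [147 147 148 134 119 152 153 151 149 150 149 150 148 142 147 148 147 146]
 [13
[... 707 characters left out ...]
45 119 112 122 153 151 148 148 149 147]
 [148 148 149 148 148 152 140 100  85  84  84  95 131 153 151 149 148 149]
 [148 148 149 133 114 139  95  85  83  90  90  89  96 128 152 150 148 149]
 [140 128 152 155 154 154 158 144  87  90  87  87  86  91 124 152 148 149]
 [154 153 151 152 151 152 154 156 160 145  89  89  88  84 110 152 150 148]
 [151 151 151 150 150 150 152 151 154 155 159 161 162 141  94 128 150 148]
 [150 150 150 152 150 150 152 152 151 151 152 153 154 155 157 152 143 148]
 [151 150 151 151 151 151 152 150 151 151 151 151 151 152 153 154 149 140]]
bed front [-114.5, -115.0, -106.0, -114.5, -115.5, -106.0, -114.5]
plate back [-115.5, -106.0, -107.0, -115.5, -106.0, -107.0, -115.5]
```

```bash
python3 -c "
from rig import close_job,sense
print(close_job(),sense()['clock'])"
```

```text
the job is handed in; nothing more can be done
the job is handed in; nothing more can be done
```

The job is handed in at about 34.7 s of the 72 s. The long plate lies on the gauge's bed, home against the column, and is clamped by the spindle.

**What I did**
- I laid the plate on the bed and regrasped it deeper. I then slid it home until it met the column at about 10 N and let go.
- A check against the bed showed it about 2 mm off centre, so I regrasped it, corrected it and pushed it home again.
- I turned the cap clockwise, sinking with it; the vertical force stayed within about 1.5 N. It began to slip after about 6.9 mm of travel. I stopped after about 0.3–0.4 rad of slip, with the vertical force near zero, then let go and backed away.

**Last checks**
- **Centring:** in the top view the plate is about 0.4 mm off the bed's centreline and 0.25° from square, and clamping did not move it. The scene view suggested about 1 mm, where the visible side face makes the edge less certain.
- **Home:** the plate's rear edge matches the bed's front edge to about 1 mm, but that edge reading was noisy.
- **Spindle load:** it was not measured directly. I inferred it from the steady slip at zero hand force and the 0.03 N m torque step.
- **Other things:** I saw no movement of the other things I compared. The changes on the battery box were the arm's shadow. The lens cap's top-view comparison was poor, probably from the arm over it, but its scene view showed no shift.

**What went wrong**
- On the first approach the plate's front end struck the gauge and slid about 13 mm forward in the grip. The largest force I read then was about 7 N, and the gauge did not move.

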